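# Refill a slanted canister dispenser and lock its bayonet cap

### The job

Refill the slanted clear dispenser so that the orange canister comes out first: drop the orange-topped canister foot first into its mouth, then the blue-topped one on top of it. Then close the mouth with the round cap: set its two lugs into the two gaps of the collar, press it in against the spring and twist it clockwise a quarter turn to the stop so that it stays locked, and let go. Leave the grey-topped canister and everything else on the bench where it is.

Things in the scene. Friction and masses are not known exactly. Their poses are not given: they have to be found in the camera images.
- magazine: fixed clear dispenser tube leaning 30 degrees, mouth up towards the robot. Origin: centre of the bottom stop where the first canister comes to rest, 42 mm above the table; z runs up the tube axis out of the mouth, y is level, x points across the tube to its upper far side (open window). Bore 68 mm from z = 0 to 194 mm; then a green collar, 99 mm outside, with a lip on top
- mouth (a point): centre of the mouth, level with the lip's top (z = 222 mm of the magazine), axes as the magazine. The aluminium lip is 8 mm thick, bore 66 mm, with two gaps 26 mm wide on its +x and -x sides, each marked by a yellow block outside the collar. Under the lip is a channel of radius 45 mm; lugs let in by the gaps turn there only clockwise (looking into the mouth), to a stop just past a quarter turn
- seal_ring (a joint): travel in m (0 free, grows as pressed in, at most 0.010) of the red sprung ring in the channel, bore 66 mm, top at z = 210 mm of the magazine when free. The cap's lugs press on it: about 3 N at first, 8 N at 4 mm, 14 N at 9 mm. With the cap turned it pushes the lugs up against the lip and so holds the cap
- can_orange: white upright canister with orange top and orange band near its foot, solid, 58 mm in diameter, 92 mm tall, about 0.18 kg, foot chamfered by 5 mm; origin at the centre of its underside, z up its axis. At the start it stands on the tray, in one of three places in a row about 105 mm apart
- can_blue: white upright canister with blue top and blue band near its foot, solid, 58 mm in diameter, 92 mm tall, about 0.18 kg, foot chamfered by 5 mm; origin at the centre of its underside, z up its axis. At the start it stands on the tray, in one of three places in a row about 105 mm apart
- can_grey: white upright canister with grey top and grey band near its foot, solid, 58 mm in diameter, 92 mm tall, about 0.18 kg, foot chamfered by 5 mm; origin at the centre of its underside, z up its axis. At the start it stands on the tray, in one of three places in a row about 105 mm apart. To be left alone
- tray: low steel tray, fixed, 360 x 110 mm, rim 12 mm high, floor 4 mm above the table, under the three canisters; origin at the centre of its underside, x along its length (the row of canisters runs along x)
- cap: round white bayonet cap, 96 mm wide, 61 mm tall, about 0.25 kg, standing on the table; origin: centre of its underside, z up, x along lugs and grip bar; same after a half turn. Hub 58 mm wide, z = 0 to 21 mm. Two lugs on +x and -x at z = 0 to 8 mm, 18 mm wide, out to 40 mm from the axis. Disc at z = 21 to 27 mm with a yellow mark over each lug. Green grip bar on top
- cap_bar (a point): middle of the cap's green grip bar, 44 mm above the cap's underside; bar along the cap's x, 70 mm long, 18 mm wide, from 27 to 61 mm above the underside. In magazine z the cap's underside is at 210 mm when the lugs touch the red ring, 201 to 206 mm while pressed far enough to turn (201: disc meets lip), about 206 mm when locked, the bar then along the magazine's y
- bottle_amber: amber bottle with black cap, 68 mm in diameter, 150 mm tall; origin at the centre of its underside. Bystander
- jar_white: white jar with red lid, 84 mm in diameter, 110 mm tall; origin at the centre of its underside. Bystander
- bottle_small: small white bottle with yellow cap, 54 mm in diameter, 100 mm tall; origin at the centre of its underside. Bystander
- beaker: glass beaker, 72 mm in diameter, 90 mm tall; origin at the centre of its underside. Bystander
- scoop: steel spoon, 180 mm long, lying on the table; origin under its middle, x along its length. Bystander
Not all that is in view belongs to the job. Leave any green or turquoise look-alike of the can_blue alone. What is shaped like the can_orange but turquoise is not meant.

How it is judged:
By the outcome, as a careful person would: the job done as asked, in the order asked, and still so for the second after the job is handed in, with the robot touching nothing.
It also fails if it takes over 72 s, if anything falls off the work surface, if the arm or the gripper's body presses on something with over 40 N, if the wrist force passes 120 N, or if a joint passes its speed limit or range.

### The arm

A 6-joint arm with a two-finger parallel gripper is mounted at the origin on the work surface. World frame = base frame: x ahead of the robot, y to its left, z up, the work surface at z = 0. Lengths are in m, angles in degrees, forces in N, time in s.
With the tool pointing down it reaches from about 0.3 to 0.85 m from the base axis. Payload 5.4 kg.
Tool frame: the origin (TCP) lies on the centre line of the jaws, within the pads' length; the fingertips stand 22 mm ahead of it and the grasp point (between the pads) lies 3 mm ahead of it; z points along the fingers, x is the direction in which the jaws open and shut, and the axes are right-handed (so a half turn about z gives the same grasp; the last joint's range is limited). The gripper opens to 85 mm and grips with 20 to 120 N. Pads are 22 mm wide; open, the fingers measure 114 mm over their backs; the gripper's body (76 mm by 85 mm) begins 54 mm behind the grasp point. The pads swing forward as they close: fully open they stand 13 mm farther back than shut.
Start: joints at [56.545, 9.076, 91.501, -0, 79.423, -12.038], TCP at [0.21, 0.535, 0.223] pointing down, gripper open.
Joint ranges: [-166.64, 166.64], [-54.1, 131.32], [10.49, 154.53], [-73.88, 253.88], [9.74, 151.15], [-171.62, 171.62]. Speed limits (degrees/s): [147.25, 147.25, 180, 180, 180, 180].

### API

Orientations are given as [roll, pitch, yaw] about the fixed x, y, z axes, in that order (R = Rz(yaw) Ry(pitch) Rx(roll)).
In Python, from workcell import read_state, capture, get_calibration, close_job gives the robot as it stands. The module is installed in compiled form; this text tells all that it offers.
- The arm moves only by the tool send_rows, never from a script. Its argument "plan" is a list of rows, each a list of 7 numbers: the shift along the tool's x, y, z scaled (see below), then the turn, a rotation vector about the tool's x, y, z scaled (see below), then the closure, from -1 (fully open) to 1 (shut). A call has 1 to 10 rows; each row is the pose to reach, as a shift and turn from the pose commanded when the call began, along the tool's axes at that moment; what a row does not reach only later rows make up. The controller multiplies each number of a shift by 25 cm and each number of a turn by 60 degrees. A row lasts 1/12 s, in which the tool goes at most 41.7 mm and 7.16 degrees, less where a joint would pass 70% of its speed; a pose out of reach is approached as far as the arm can. A call with a number of a shift or a turn outside -1 to 1 is refused whole. A call with a gripper value outside its range is refused whole. The fingers move at their own pace and stop on an object; "grip_force" is the grip in N (left out, the last holds). Time passes only in rows, so rows that repeat a pose let the fingers close. It gives the time, the measured TCP pose, the force and the opening at its end, in the units of the state.
- read_state(): the state, without advancing time (a new reading comes with each control period).
- capture(name): name is "scene" or "top" or "wrist"; returns (picture, depth): 384x512x3 uint8, blue, green, red; 384x512 float32, m along the optical axis (not along the pixel's ray), 0 where there is no reading.
- get_calibration(name): a dict with "fx", "fy", "cx", "cy" (pixels), "distortion" ([k1, k2, p1, p2, k3] as OpenCV has them; the pictures are not rectified), "R" (3x3) and "t" (3): a world point X has camera coordinates R X + t; the wrist camera has in their place "hand_eye" (4x4, takes a point from camera to tool coordinates, whose origin is the TCP and whose axes are the tool frame's). Camera axes: x right, y down, z forward; pixel columns grow to the right and rows downward; lengths in m; the calibration is good to about 2 mm. A picture is of the moment at which its call begins: read the wrist's pose just before it. get_calibration takes no time and is no camera call.
- close_job(): hands the job in, once; it reports no verdict.
The state is a dict: "time": time; "qpos": joint angles; "joint_vel": joint speeds; "joint_torque": joint torques, N m; "position": TCP position; "eef_rot": TCP orientation; "contact_force": force on the tool from outside, world axes, zero at the start; "moment": the same for the moment, N m; "grip_width": finger opening in m.
Only numpy, scipy, OpenCV 4.12 (cv2) and the standard library are available. Lean on these libraries where they do the work, as an engineer would, in place of code of your own. Each camera call takes 0.05 s, during which the arm holds its last target.

## Working session

There is one attempt and no reset: what is moved stays moved. The work goes in short steps, Python scripts to look and compute and a tool call to move; the robot and the scene stay as the last step left them, time stands still between calls to the robot, and variables do not carry over. Pictures are saved under pics/ and viewed, and the job is handed in when it is done.

Besides the shell and the picture viewer there is one more tool, called after "Request:" as name([rows], argument=value, ...), one row to a line, values as JSON. send_rows: Moves the arm, as the interface text tells. Shifts and turns lie within -1 to 1; 1 stands for 25 cm of shift or 60 degrees of turn. Its arguments: {"type":"object","properties":{"plan":{"type":"array"},"grip_force":{"type":"number"}},"required":["plan"]}

```bash
mkdir -p pics; ls
python3 - <<'E'
from workcell import *
import cv2,numpy as np
print(read_state())
for n in ["scene","top","wrist"]:
    p,d=capture(n); cv2.imwrite(f"pics/{n}0.png",p); np.save(f"{n}0.npy",d)
    print(n,get_calibration(n))
E
```

```text
pics
{'time': 0.0, 'qpos': array([ 5.65455683e+01,  9.11439861e+00,  9.15714574e+01,  2.67607117e-04,
        7.94231947e+01, -1.20374636e+01]), 'joint_vel': array([ 0.01213013, -0.01025634,  0.04070826,  0.01352984,  0.00826209,
       -0.0111946 ]), 'joint_torque': array([ 4.12452773e-04, -3.96007597e+01, -3.31427515e+01, -3.30102648e-04,
        8.63641966e-03, -4.42221875e-06]), 'position': array([0.20963298, 0.5347678 , 0.22200603]), 'eef_rot': array([-1.79977000e+02,  1.06597968e-01,  6.85830039e+01]), 'contact_force': array([-0.0042052 , -1.03160171,  0.25117718]), 'moment': array([-0.01626732, -0.01311412,  0.03895183]), 'grip_width': 0.08553260789354941}
scene {'fx': 381.3886060506118, 'fy': 381.3886060506118, 'cx': 253.7649488268553, 'cy': 186.52088632487693, 'distortion': array([-0.00488312,  0.        ,  0.        ,  0.        ,  0.        ]), 'R': array([[-0.87969537,  0.47552161,  0.00390677],
       [ 0.31311246,  0.5853893 , -0.74785022],
       [-0.35790592, -0.65665712, -0.663856  ]]), 't': array([0.50116589, 0.00185687, 1.54386744])}
top {'fx': 485.7841387574044, '
[... 212 characters left out ...]
 ],
       [-0.99624684,  0.01457107, -0.08532238],
       [ 0.08542511,  0.00657896, -0.99632287]]), 't': array([-0.06988074,  0.53235551,  1.4643837 ])}
wrist {'fx': 333.73547153573566, 'fy': 333.73547153573566, 'cx': 255.888149874465, 'cy': 191.00047014179745, 'distortion': array([0.03061939, 0.        , 0.        , 0.        , 0.        ]), 'hand_eye': array([[ 9.99999795e-01, -6.34420737e-04,  8.51458564e-05,
        -3.41633171e-05],
       [ 5.85767634e-04,  9.60608485e-01,  2.77904651e-01,
        -7.03468051e-02],
       [-2.58100306e-04, -2.77904545e-01,  9.60608660e-01,
        -1.50807079e-01],
       [ 0.00000000e+00,  0.00000000e+00,  0.00000000e+00,
         1.00000000e+00]])}
```

View pics/scene0.png

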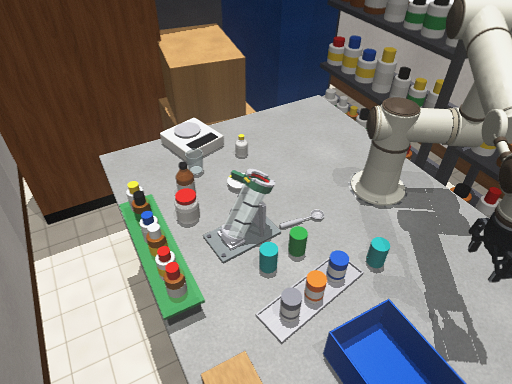

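View pics/top0.png

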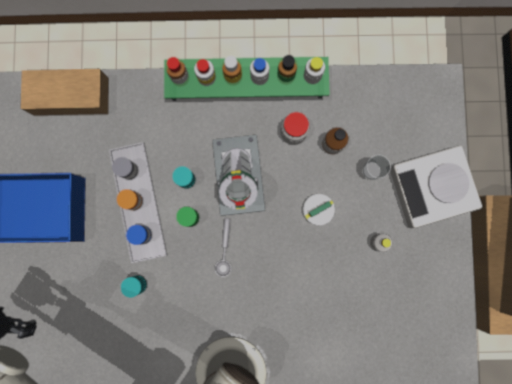

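View pics/wrist0.png

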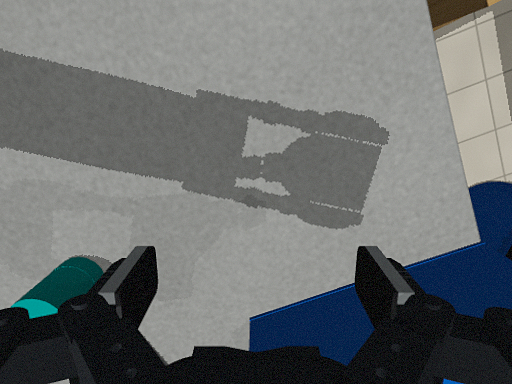

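Top view: grey (123,167), orange (128,199), blue (137,234), dispenser collar (238,190), cap (319,209). Turquoise and green look-alikes stand beside the tray. Next I measure with depth.

```bash
cat > h.py <<'E'
import numpy as np,cv2
from scipy.spatial.transform import Rotation as Ro
from scipy.optimize import least_squares
from workcell import *
def cloud(name,d,pose=None,cal=None):
    c=cal or get_calibration(name)
    K=np.array([[c['fx'],0,c['cx']],[0,c['fy'],c['cy']],[0,0,1]])
    v,u=np.mgrid[0:d.shape[0],0:d.shape[1]]
    n=cv2.undistortPoints(np.stack([u,v],-1).reshape(-1,1,2).astype(np.float64),K,c['distortion']).reshape(d.shape+(2,))
    P=np.dstack([n*d[...,None],d])
    if 'R' in c: W=(P-c['t'])@c['R']
    else:
        H=c['hand_eye']; R,t=pose
        W=(P@H[:3,:3].T+H[:3,3])@R.T+t
    W[d==0]=np.nan
    return W
def rpose(s=None):
    s=s or read_state()
    return Ro.from_euler('xyz',s['eef_rot'],degrees=True).as_matrix(),np.array(s['position'])
def rows(target_R,target_p,start_R,start_p):
    sh=start_R.T@(target_p-start_p); rv=Ro.from_matrix(start_R.T@target_R).as_rotvec(degrees=True)
    return np.round(sh/.25,4),np.round(rv/60,4)
E
python3 - <<'E'
from h import *
W=cloud('top',np.load('top0.npy')); p=cv2.imread('pics/top0.png')
hsv=cv2.cvtColor(p,cv2.COLOR_BGR2HSV)
print('table',np.nanmedian(W[230:260,300:340,2]), W[300,300])
def top(name,u,v,r,zlo,zhi):
    w=W[v-r:v+r,u-r:u+r].reshape(-1,3); m=(w[:,2]>zlo)&(w[:,2]<zhi); w=w[m]
    (cx,cy),rad=cv2.minEnclosingCircle((w[:,:2]*1000).astype(np.float32))
    print(name,m.sum(),w.mean(0),np.median(w[:,2]),(cx,cy),rad)
for n,u,v in [('o',128,199),('b',137,234),('g',123,167)]: top(n,u,v,16,.085,.12)
top('cap',319,209,22,.015,.04); top('capbar',319,209,22,.05,.08)
# bar direction
w=W[187:231,297:341].reshape(-1,3); w=w[(w[:,2]>.05)&(w[:,2]<.08)][:,:2]
e,V=np.linalg.eigh(np.cov(w.T));print('bar dir',V[:,1],np.degrees(np.arctan2(V[1,1],V[0,1])))
# tray
cv2.imwrite('pics/topz.png',np.hstack([cv2.resize(p[140:260,100:180],None,fx=4,fy=4),cv2.resize(p[130:250,200:300],None,fx=4,fy=4)]))
z=W[...,2]; print(np.round(z[165:215:3,215:262:4]*1000).astype('int'))
E
```

```text
table 0.0008375631660720783 [ 2.11725099e-01 -2.13849829e-01  1.33470894e-05]
o 331 [0.52201595 0.29217481 0.09666161] 0.09673674480636076 (523.2493896484375, 293.72552490234375) 30.690053939819336
b 325 [0.4176292  0.26421793 0.09651184] 0.09681753145304858 (417.91156005859375, 264.6990051269531) 29.38637924194336
g 330 [0.61717946 0.30734018 0.09622733] 0.09651707086591349 (617.4652709960938, 309.0445251464844) 30.403291702270508
cap 630 [ 0.48743769 -0.27274873  0.02781136] 0.027700536888843684 (488.3425598144531, -273.47998046875) 47.970130920410156
capbar 143 [ 0.48756034 -0.2724951   0.06106686] 0.06096847994338926 (488.779541015625, -272.7851867675781) 35.58375549316406
bar dir [-0.49154383  0.87085284] 119.44210333895265
[[                  19 -9223372036854775808                  109
                   144                   46                   38
                    32                  164                  135
                    22                   11                    9]
 [                  20                   13                  120
                   164             
[... 3437 characters left out ...]
     199                  194                   21
                     8                   12                    9]
 [                   3                   12                   15
                    10                   16                   17
                    13                   14                   15
                    17                   13                   12]
 [                  -2                    4                   14
                     8                    5                   10
                    10                   -1                    2
                     5                   -4                   -4]]<stdin>:16: RuntimeWarning: invalid value encountered in cast
```

View pics/topz.png

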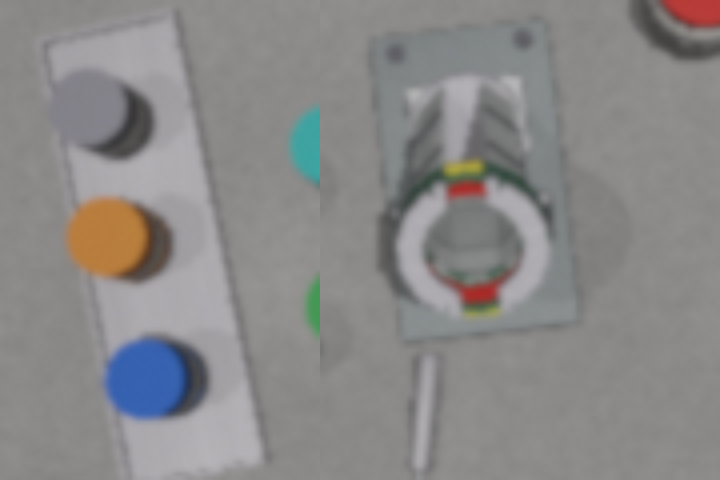

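```bash
cat >> h.py <<'E'
def magR(psi): # psi: heading (deg) of magazine x's horizontal part
    c,s=np.cos(np.radians(psi)),np.sin(np.radians(psi)); a=np.radians(30)
    x=np.array([np.cos(a)*c,np.cos(a)*s,np.sin(a)]); z=np.array([-np.sin(a)*c,-np.sin(a)*s,np.cos(a)])
    return np.stack([x,np.cross(z,x),z],1)
def fitmag(w,p0,psi0=0,edge=None):
    # w: lip top points. plane fit w/ fixed tilt
    f=lambda q:(w-p0)@magR(q[0])[:,2]-q[1]
    r=least_squares(f,[psi0,0],loss='soft_l1',f_scale=.002)
    return r.x,np.median(np.abs(r.fun))
E
python3 - <<'E'
from h import *
for n,(u0,u1,v0,v1) in {'top':(210,266,160,220),'scene':(215,290,160,225)}.items():
    W=cloud(n,np.load(n+'0.npy')); p=cv2.imread(f'pics/{n}0.png')
    h=cv2.cvtColor(p,cv2.COLOR_BGR2HSV)
    sl=(slice(v0,v1),slice(u0,u1))
    w=W[sl].reshape(-1,3); hh=h[sl].reshape(-1,3)
    m=(w[:,2]>.195)&(w[:,2]<.275)&(hh[:,1]<40)&(hh[:,2]>140)
    w=w[m]; c=np.nanmean(w,0)
    q,res=fitmag(w,c); M=magR(q[0])
    l=(w-c)@M; l=l[np.abs(l[:,2]-q[1])<.006]
    # centre: annulus 33..~49.5
    (cx,cy),rad=cv2.minEnclosingCircle((l[:,:2]*1000).astype(np.float32))
    print(n,len(w),c,q,res,'world centre',c+M@np.array([cx/1e3,cy/1e3,q[1]]),rad)
    # unconstrained plane
    U,S,V=np.linalg.svd(w-c); print('normal',V[2], np.degrees(np.arccos(abs(V[2][2]))))
    # yellow blocks
    w=W[sl].reshape(-1,3); m=(w[:,2]>.15)&(hh[:,1]>150)&(hh[:,0]>22)&(hh[:,0]<33); 
    w=w[m]; f=w[:,0]>c[0]; print('yellow',f.sum(),w[f].mean(0),(~f).sum(),w[~f].mean(0)); dd=w[f].mean(0)-w[~f].mean(0); print('psi',np.degrees(np.arctan2(dd[1],dd[0])),'mid',(w[f].mean(0)+w[~f].mean(0))/2)
# base plate yaw
W=cloud('top',np.load('top0.npy'))
K=get_calibration('top')
E
```

```text
top 433 [ 0.52403019 -0.03640999  0.23436862] [6.24466565e+00 1.26866597e-04] 0.001637144807284789 world centre [ 0.52411409 -0.03684083  0.23453621] 49.80731201171875
normal [-0.49664291 -0.04952638  0.8665408 ] 29.940887381039722
yellow 7 [ 0.57605766 -0.03234499  0.24988876] 0 [nan nan nan]
psi nan mid [nan nan nan]
scene 261 [ 0.54456458 -0.02848842  0.22504332] [-6.33554059e+01 -6.00525837e-03] 0.012404175446150367 world centre [ 0.54041299 -0.03723017  0.22154522] 50.63178253173828
normal [-0.06963401 -0.16296433 -0.9841716 ] 10.207765769678502
yellow 17 [ 0.5784309  -0.03396542  0.24860147] 0 [nan nan nan]
psi nan mid [nan nan nan]<stdin>:18: RuntimeWarning: Mean of empty slice.
  ret = um.true_divide(
```

```bash
cat >> h.py <<'E'
def toolR(psi): # tool aligned at magazine: x=mag y, y=mag x, z=-mag z
    M=magR(psi); return np.stack([M[:,1],M[:,0],-M[:,2]],1)
def downR(yaw): return Ro.from_euler('xyz',[180,0,yaw],degrees=True).as_matrix()
PSI=6.2; MOUTH=np.array([.5241,-.0368,.2345])
# commanded start pose assumed
R0=downR(68.583); P0=np.array([.21,.535,.223])
E
python3 - <<'E'
from h import *
T=toolR(PSI); p=MOUTH+magR(PSI)[:,2]*.10
print(rows(T,p,R0,P0),p)
E
```

```text
(array([-1.7632,  1.8276, -0.3924]), array([-0.4902,  0.1205, -0.4496])) [ 0.47439245 -0.04219997  0.32110254]
```

Request:
send_rows([
  [-0.9, 0.93, -0.3, -0.49, 0.12, -0.45, -1],
  [-0.9, 0.93, -0.3, -0.49, 0.12, -0.45, -1],
  [-0.9, 0.93, -0.3, -0.49, 0.12, -0.45, -1],
  [-0.9, 0.93, -0.3, -0.49, 0.12, -0.45, -1],
  [-0.9, 0.93, -0.3, -0.49, 0.12, -0.45, -1],
  [-0.9, 0.93, -0.3, -0.49, 0.12, -0.45, -1],
  [-0.9, 0.93, -0.3, -0.49, 0.12, -0.45, -1],
  [-0.9, 0.93, -0.3, -0.49, 0.12, -0.45, -1],
  [-0.9, 0.93, -0.3, -0.49, 0.12, -0.45, -1],
])

```text
time: 0.9
position: [0.3486, 0.2338, 0.3007]
eef_rot: [149.6, 0.1, 95.4]
contact_force: [0.9, 0.6, 0.4]
grip_width: 0.0855
```

Run:
```python
from h import *
T=toolR(PSI); p=MOUTH+magR(PSI)[:,2]*.10
s=read_state();print(s); R,q=rpose(s);print(rows(T,p,R,q))
```

```text
{'time': 0.9, 'qpos': array([ 24.62620998, -41.65371023, 128.02976088, -10.66107263,
        65.08904958, -68.78181167]), 'joint_vel': array([10.51453176,  4.6707498 , -1.34179392, -0.83872429, -1.29389299,
       13.10136745]), 'joint_torque': array([ -3.9557299 , -10.88962197, -34.67816234,  -0.23795592,
        -1.51844021,  -1.73954386]), 'position': array([0.34856926, 0.2337757 , 0.3006998 ]), 'eef_rot': array([1.49644194e+02, 1.06096245e-01, 9.54166489e+01]), 'contact_force': array([0.9337019 , 0.58606904, 0.36914892]), 'moment': array([-0.03029427,  0.27543612, -0.03343298]), 'grip_width': 0.08548029706531202}
(array([-1.1466,  0.3826,  0.132 ]), array([ 0.0059,  0.0081, -0.0104]))
```

Request:
send_rows([
  [-1, 0.335, 0.115, 0.006, 0.008, -0.01, -1],
  [-1, 0.335, 0.115, 0.006, 0.008, -0.01, -1],
  [-1, 0.335, 0.115, 0.006, 0.008, -0.01, -1],
  [-1, 0.335, 0.115, 0.006, 0.008, -0.01, -1],
  [-1, 0.335, 0.115, 0.006, 0.008, -0.01, -1],
  [-1, 0.335, 0.115, 0.006, 0.008, -0.01, -1],
  [-1, 0.335, 0.115, 0.006, 0.008, -0.01, -1],
  [-1, 0.335, 0.115, 0.006, 0.008, -0.01, -1],
  [-1, 0.335, 0.115, 0.006, 0.008, -0.01, -1],
])

```text
time: 1.65
position: [0.4577, 0.0005, 0.3145]
eef_rot: [150.5, -0.2, 96.8]
contact_force: [0.1, 0.8, -0.1]
grip_width: 0.0855
```

Run:
```python
from h import *
T=toolR(PSI); p=MOUTH+magR(PSI)[:,2]*.10
s=read_state();print(s['qpos'],s['joint_vel'],s['position']); R,q=rpose(s);print(rows(T,p,R,q))
pic,d=capture('wrist'); cv2.imwrite('pics/w1.png',pic); np.save('w1.npy',d); np.save('w1pose.npy',np.c_[R,q])
```

```text
[ -26.63291368  -38.6401424   124.68999027   16.95723197   69.57218971
 -125.8569611 ] [ 3.44637236 -1.7836318   1.11346142  0.13845894  0.36556468  0.41554984] [0.45771361 0.00051326 0.31445685]
(array([-0.1774,  0.0535, -0.0009]), array([-0.008 , -0.0071,  0.0068]))
```

View pics/w1.png

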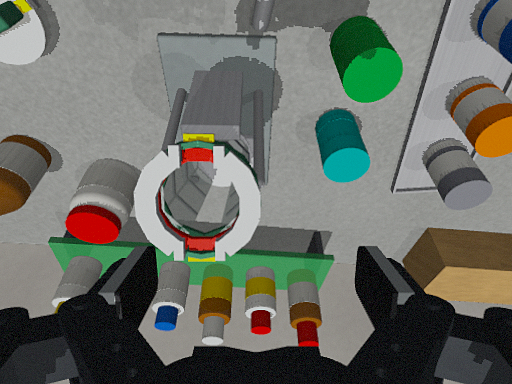

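```bash
cat > fm.py <<'E'
from h import *
import sys
def run(tag,ctr=MOUTH):
    pose=np.load(tag+'pose.npy'); W=cloud('wrist',np.load(tag+'.npy'),(pose[:,:3],pose[:,3])); p=cv2.imread(f'pics/{tag}.png')
    h=cv2.cvtColor(p,cv2.COLOR_BGR2HSV)
    near=(np.linalg.norm(W-ctr,axis=2)<.065)
    m=near&(np.abs((W-ctr)@magR(PSI)[:,2])<.012)&(h[...,1]<40)&(h[...,2]>150)
    w=W[m];c=w.mean(0); q,res=fitmag(w,c,6); M=magR(q[0])
    U,S,V=np.linalg.svd(w-c,full_matrices=False); n=V[2]*np.sign(V[2][2]); print('free normal tilt',np.degrees(np.arccos(n[2])),'psi',np.degrees(np.arctan2(-n[1],-n[0])))
    l=(w-c)@M
    (cx,cy),rad=cv2.minEnclosingCircle((l[:,:2]*1000).astype(np.float32))
    # inner circle: search centre that maximises the minimum radius / both quantiles
    def f(a):
        r=np.hypot(l[:,0]-a[0],l[:,1]-a[1]); ang=np.arctan2(l[:,1]-a[1],l[:,0]-a[0]); o=[]
        for k in range(36):
            s=r[(ang>-np.pi+k*np.pi/18)&(ang<=-np.pi+(k+1)*np.pi/18)]
            if k in(0,1,2,16,17,18,19,33,34,35) or len(s)<5: o+=[0,0];continue
            o+=[np.percentile(s,1)-a[2],np.percentile(s,99)-a[3]]
        return o
    r=least_squares(f,[0,0,.033,.0495],loss='soft_l1',f_scale=.001,diff_step=1e-2,x_scale=.01)
    print(tag,len(w),'psi',q[0],'res',res,'encl',c+M@[cx/1e3,cy/1e3,q[1]],rad,'radial',r.x, c+M@[r.x[0],r.x[1],q[1]])
    for nm,mm in {'yellow':(h[...,0]>22)&(h[...,0]<34)&(h[...,1]>150),'red':((h[...,0]<6)|(h[...,0]>174))&(h[...,1]>150)}.items():
        k=(np.linalg.norm(W-ctr,axis=2)<.065)&mm; a=(W[k]-ctr)@M; f_=a[:,0]>0
        A,B=a[f_],a[~f_]; print(nm,len(A),len(B),A.mean(0),B.mean(0),'dpsi',np.degrees(np.arctan2((A-0).mean(0)[1]-B.mean(0)[1],A.mean(0)[0]-B.mean(0)[0])))
if __name__=='__main__': run(sys.argv[1])
E
python3 fm.py w1
```

```text
free normal tilt 30.205183161922346 psi 5.552777217721432
w1 5288 psi 5.588443998495395 res 0.00044347467026834166 encl [ 0.52443125 -0.03824494  0.23438029] 51.90855026245117 radial [0.0022852  0.00021314 0.03346079 0.04985123] [ 0.52437904 -0.03821656  0.23435189]
yellow 76 240 [ 0.05303951 -0.00145004 -0.01277789] [-0.05219658 -0.00101797 -0.01337997] dpsi -0.23523808694137105
red 612 420 [ 0.03237474 -0.00748697 -0.01310176] [-0.03652315 -0.00464932 -0.01244404] dpsi -2.358473847092859
```

```bash
sed -i 's/^PSI=.*/PSI=5.5; MOUTH=np.array([.5243,-.0381,.2344])/' h.py
cat > go.py <<'E'
from h import *
import sys
def go(T,p):
    s=read_state(); R,q=rpose(s); a,b=rows(T,p,R,q); print('t',round(s['time'],2),'q',np.round(s['qpos'],1),'vel',round(np.abs(s['joint_vel']).max(),1),'F',np.round(s['contact_force'],1),'w',round(s['grip_width'],4)); print('shift',a,'turn',b,'mm',round(250*np.linalg.norm(a),1),'deg',round(60*np.linalg.norm(b),1))
def down(x,y,z,yaw): go(downR(yaw),np.array([x,y,z]))
def mag(h,x=0,y=0,twist=0): # TCP at height h above mouth along axis
    T=toolR(PSI)@Ro.from_euler('z',twist,degrees=True).as_matrix(); go(T,MOUTH+magR(PSI)@[x,y,h])
E
python3 -c "
from go import *
down(.5225,.293,.2,102)"
```

```text
t 1.7 q [ -26.5  -38.7  124.7   17.    69.6 -125.9] vel 2.3 F [ 0.5  0.1 -0.3] w 0.0851
shift [1.1237 0.1193 0.5975] turn [ 0.4921  0.0193 -0.0837] mm 319.6 deg 30.0
```

Request:
send_rows([
  [0.98, 0.11, 0.5, 0.492, 0.019, -0.084, -1],
  [0.98, 0.11, 0.5, 0.492, 0.019, -0.084, -1],
  [0.98, 0.11, 0.5, 0.492, 0.019, -0.084, -1],
  [0.98, 0.11, 0.5, 0.492, 0.019, -0.084, -1],
  [0.98, 0.11, 0.5, 0.492, 0.019, -0.084, -1],
  [0.98, 0.11, 0.5, 0.492, 0.019, -0.084, -1],
  [0.98, 0.11, 0.5, 0.492, 0.019, -0.084, -1],
  [0.98, 0.11, 0.5, 0.492, 0.019, -0.084, -1],
  [0.98, 0.11, 0.5, 0.492, 0.019, -0.084, -1],
  [0.98, 0.11, 0.5, 0.492, 0.019, -0.084, -1],
])

```text
time: 2.53
position: [0.512, 0.2567, 0.2206]
eef_rot: [179.9, 0.1, 102.2]
contact_force: [0.6, -0.1, 0.9]
grip_width: 0.0853
```

Run:
```python
from go import *
R,q=rpose()
pic,d=capture('wrist'); cv2.imwrite('pics/w2.png',pic); np.save('w2.npy',d); np.save('w2pose.npy',np.c_[R,q])
W=cloud('wrist',d,(R,q)); h=cv2.cvtColor(pic,cv2.COLOR_BGR2HSV)
for n,lo,hi in [('o',6,18),('b',100,125)]:
    m=(h[...,0]>=lo)&(h[...,0]<=hi)&(h[...,1]>120)&(W[...,2]>.09)&(W[...,2]<.105)
    lab,L,st,ce=cv2.connectedComponentsWithStats(m.astype(np.uint8)); 
    if lab<2: continue
    k=1+st[1:,4].argmax(); w=W[L==k]; print(n,len(w),np.median(w[:,2]),w.mean(0),cv2.minEnclosingCircle((w[:,:2]*1e3).astype(np.float32)))
down(.5225,.293,.2,102)
```

```text
o 3234 0.09627429629355366 [0.52309832 0.29363957 0.09622103] ((522.5050659179688, 293.7943420410156), 29.432567596435547)
b 4732 0.09619895879478438 [0.41784397 0.26563402 0.09621009] ((418.7621154785156, 265.81658935546875), 29.20807456970215)
t 2.58 q [ 14.5   8.7  92.1  -0.1  79.  -87.6] vel 1.5 F [-0.4  1.1 -0.1] w 0.0851
shift [0.1368 0.0698 0.0851] turn [0.0026 0.0021 0.0024] mm 43.9 deg 0.2
```

View pics/w2.png

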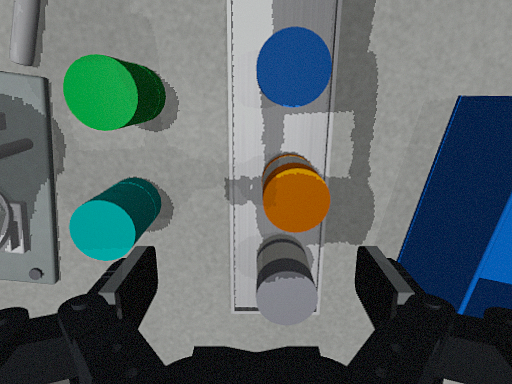

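Orange top centre at (298,200), blue at (294,66); the turquoise and green look-alikes are left of the tray. The two measurements agree within 1 mm.

```bash
python3 -c "
from go import *
down(.5229,.2937,.14,103.5)
down(.5229,.2937,.086,103.5)"
```

```text
t 2.58 q [ 14.5   8.7  92.1  -0.1  79.  -87.6] vel 1.5 F [-0.4  1.1 -0.1] w 0.0851
shift [0.1397 0.0713 0.3251] turn [ 0.0026  0.0021 -0.0226] mm 90.2 deg 1.4
t 2.58 q [ 14.5   8.7  92.1  -0.1  79.  -87.6] vel 1.5 F [-0.4  1.1 -0.1] w 0.0851
shift [0.1402 0.0707 0.5411] turn [ 0.0026  0.0021 -0.0226] mm 140.9 deg 1.4
```

Request:
send_rows([
  [0.14, 0.071, 0.2, 0.003, 0.002, -0.023, -1],
  [0.14, 0.071, 0.3, 0.003, 0.002, -0.023, -1],
  [0.14, 0.071, 0.38, 0.003, 0.002, -0.023, -1],
  [0.14, 0.071, 0.46, 0.003, 0.002, -0.023, -1],
  [0.14, 0.071, 0.53, 0.003, 0.002, -0.023, -1],
  [0.14, 0.071, 0.541, 0.003, 0.002, -0.023, -1],
  [0.14, 0.071, 0.541, 0.003, 0.002, -0.023, -1],
])

```text
time: 3.17
position: [0.5229, 0.2923, 0.0852]
eef_rot: [-179.8, -0.0, 103.4]
contact_force: [0.4, 0.4, 0.3]
grip_width: 0.0854
```

```bash
python3 -c "
from go import *
down(.5229,.2937,.086,103.5)"
```

```text
t 3.17 q [ 17.6  20.6  94.    0.   65.5 -85.7] vel 2.3 F [0.4 0.4 0.3] w 0.0854
shift [ 0.0054  0.0014 -0.0032] turn [-0.0025 -0.0001 -0.0019] mm 1.6 deg 0.2
```

Close, 60 N.

Request:
send_rows([
  [0.005, 0.001, 0, 0, 0, 0, 1],
  [0.005, 0.001, 0, 0, 0, 0, 1],
  [0.005, 0.001, 0, 0, 0, 0, 1],
  [0.005, 0.001, 0, 0, 0, 0, 1],
  [0.005, 0.001, 0, 0, 0, 0, 1],
  [0.005, 0.001, 0, 0, 0, 0, 1],
  [0.005, 0.001, 0, 0, 0, 0, 1],
  [0.005, 0.001, 0, 0, 0, 0, 1],
], grip_force=60)

```text
time: 3.83
position: [0.5305, 0.2941, 0.0937]
eef_rot: [179.2, 0.2, 103.5]
contact_force: [0.3, -8.7, 28.2]
grip_width: -0.0
```

```bash
python3 -c "
from go import *
down(.515,.27,.33,100)
mag(.20)"
```

```text
t 3.83 q [ 17.7  20.4  93.3  -0.3  65.5 -85.6] vel 0.2 F [ 0.3 -8.7 28.2] w -0.0
shift [-0.0825 -0.0698 -0.946 ] turn [0.0133 0.0027 0.0579] mm 238.0 deg 3.6
t 3.83 q [ 17.7  20.4  93.3  -0.3  65.5 -85.6] vel 0.2 F [ 0.3 -8.7 28.2] w -0.0
shift [-1.2351 -0.7127 -1.2616] turn [-0.4858 -0.0327  0.1304] mm 476.0 deg 30.2
```

Run:
```python
from go import *
for n in ['wrist','scene']:
    pic,d=capture(n); cv2.imwrite(f'pics/{n}3.png',pic if n=='wrist' else cv2.resize(pic[200:350,220:440],None,fx=3,fy=3)); np.save(n+'3.npy',d)
```

```text
(no output)
```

View pics/wrist3.png

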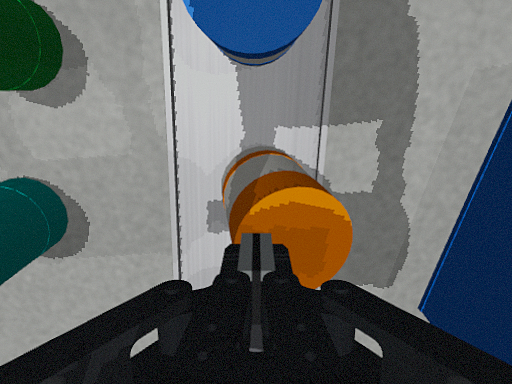

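View pics/scene3.png

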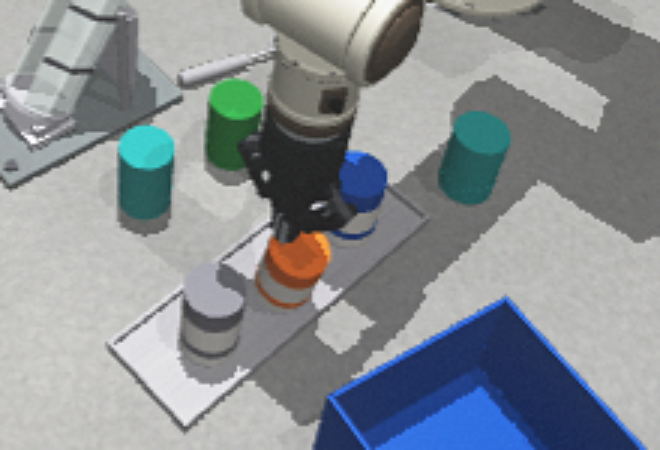

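Missed: the fingers shut at (258,240) on the edge of the orange top (290,235), and the can looks nudged or tilted. The open pads stood too far back, so I raise gently and look again.

Request:
send_rows([
  [0, 0, -0.02, 0, 0, 0, 1],
  [0, 0, -0.04, 0, 0, 0, 1],
  [0, 0, -0.06, 0, 0, 0, 1],
  [0, 0, -0.08, 0, 0, 0, 1],
  [0, 0, -0.12, 0, 0, 0, 1],
  [0, 0, -0.2, 0, 0, 0, -1],
  [0, 0, -0.3, 0, 0, 0, -1],
  [0, 0, -0.44, 0, 0, 0, -1],
  [0, 0, -0.44, 0, 0, 0, -1],
])

```text
time: 4.68
position: [0.527, 0.296, 0.2032]
eef_rot: [179.4, -0.1, 103.5]
contact_force: [1.1, -0.4, 0.8]
grip_width: 0.0483
```

```bash
cat > look.py <<'E'
from go import *
def look(tag):
    R,q=rpose()
    pic,d=capture('wrist'); cv2.imwrite(f'pics/{tag}.png',pic); np.save(tag+'.npy',d); np.save(tag+'pose.npy',np.c_[R,q])
    W=cloud('wrist',d,(R,q)); h=cv2.cvtColor(pic,cv2.COLOR_BGR2HSV)
    for n,lo,hi in [('o',6,18),('b',100,125)]:
        m=(h[...,0]>=lo)&(h[...,0]<=hi)&(h[...,1]>120)&(W[...,2]>.085)&(W[...,2]<.105)
        lab,L,st,ce=cv2.connectedComponentsWithStats(m.astype(np.uint8)); 
        if lab<2: continue
        k=1+st[1:,4].argmax(); w=W[L==k]; c=w.mean(0); V=np.linalg.svd(w-c,full_matrices=False)[2][2]
        print(n,len(w),np.median(w[:,2]),c,cv2.minEnclosingCircle((w[:,:2]*1e3).astype(np.float32)),'normal',V)
    return pic,d,W
E
python3 - <<'E'
from look import *
look('w4'); down(.5229,.2937,.2,103.5)
E
```

```text
o 2642 0.09627383791308768 [0.52430758 0.29754019 0.09607593] ((522.7254638671875, 294.154541015625), 29.372539520263672) normal [-0.02787992 -0.00500086  0.99959877]
b 5185 0.09619716456200382 [0.42133916 0.26628299 0.09616653] ((418.6573486328125, 265.58013916015625), 29.1170711517334) normal [0.00337951 0.00176825 0.99999273]
t 4.73 q [ 17.9  13.9  88.6   0.   77.1 -85.6] vel 4.1 F [0.7 1.1 0.3] w 0.0558
shift [-0.0046 -0.0138  0.0011] turn [ 0.0068 -0.0011 -0.0004] mm 3.6 deg 0.4
```

View pics/w4.png

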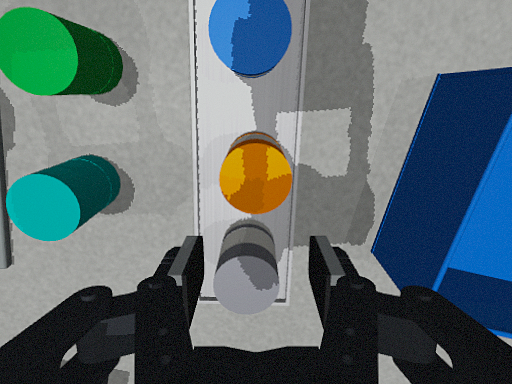

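Run:
```python
from h import *
I=(np.eye(3),np.zeros(3))
for tag in ['w2','w4','wrist3']:
    W=cloud('wrist',np.load(tag+'.npy'),I)  # tool coords
    m=(np.abs(W[...,1])<.02)&(np.abs(W[...,0])<.06)&(W[...,2]<.04)
    w=W[m]
    print(tag,m.sum(), 'max tool z',np.percentile(w[:,2],[50,90,99,100]))
    for s in (-1,1):
        a=w[w[:,0]*s>0]; 
        if len(a): 
            b=a[a[:,2]>np.percentile(a[:,2],95)]; print(s,b.mean(0),'inner x',np.abs(a[:,0]).min())
```

```text
w2 29986 max tool z [-0.08055029 -0.04310873 -0.02571203 -0.02082902]
-1 [-0.04456135 -0.00315845 -0.02914605] inner x 8.959964659041186e-05
1 [ 0.04430607 -0.00304319 -0.02915523] inner x 0.00011960631514620971
w4 39224 max tool z [-0.07600994 -0.04813306 -0.01886514 -0.01045299]
-1 [-0.02769975 -0.00488156 -0.02469161] inner x 8.967237765831791e-05
1 [ 0.02741861 -0.00491567 -0.02434637] inner x 0.00012062007234324806
wrist3 46382 max tool z [-0.07565814 -0.00580777  0.00185826  0.03990525]
-1 [-0.00916977 -0.0129913   0.00400205] inner x 6.622229616443522e-05
1 [ 0.0388225  0.0042228 -0.0006902] inner x 0.00012164091891638497
```

Run:
```python
from h import *
I=(np.eye(3),np.zeros(3))
p=cv2.imread('pics/w4.png'); cv2.imwrite('pics/z4.png',cv2.resize(p[220:330,140:380],None,fx=3.3,fy=3.3,interpolation=cv2.INTER_NEAREST))
W=cloud('wrist',np.load('w4.npy'),I)
for v in (240,248,256,270,285,300):
    print(v,[tuple(np.round(W[v,u]*1000).astype(int)) for u in (180,190,197,201,310,314,322,330)])
W=cloud('wrist',np.load('wrist3.npy'),I)
print('shut')
for v in (228,235,242,250,260,280):
    print(v,[tuple(np.round(W[v,u]*1000).astype(int)) for u in (235,242,248,254,258,264,270)])
```

```text
240 [(np.int64(-88), np.int64(91), np.int64(204)), (np.int64(-28), np.int64(-11), np.int64(-20)), (np.int64(-25), np.int64(-11), np.int64(-20)), (np.int64(-24), np.int64(-9), np.int64(-16)), (np.int64(24), np.int64(-9), np.int64(-15)), (np.int64(25), np.int64(-10), np.int64(-19)), (np.int64(28), np.int64(-11), np.int64(-19)), (np.int64(85), np.int64(92), np.int64(205))]
248 [(np.int64(-31), np.int64(-11), np.int64(-27)), (np.int64(-27), np.int64(-11), np.int64(-28)), (np.int64(-24), np.int64(-10), np.int64(-25)), (np.int64(-24), np.int64(-5), np.int64(-16)), (np.int64(24), np.int64(-5), np.int64(-16)), (np.int64(24), np.int64(-10), np.int64(-26)), (np.int64(27), np.int64(-11), np.int64(-28)), (np.int64(30), np.int64(-11), np.int64(-27))]
256 [(np.int64(-29), np.int64(-11), np.int64(-34)), (np.int64(-25), np.int64(-11), np.int64(-34)), (np.int64(-24), np.int64(-7), np.int64(-27)), (np.int64(-24), np.int64(-2), np.int64(-17)), (np.int64(24), np.int64(-2), np.int64(-17)), (np.int64(24), np.int64(-5), np.int64(-24)), (np.int64(25), np.int64(-11), np.int64(-35)), (np.int64(28), np.int64(-
[... 2366 characters left out ...]
t64(-29)), (np.int64(5), np.int64(-11), np.int64(-30))]
260 [(np.int64(-9), np.int64(-6), np.int64(-30)), (np.int64(-5), np.int64(-10), np.int64(-37)), (np.int64(-3), np.int64(-11), np.int64(-38)), (np.int64(-1), np.int64(-11), np.int64(-37)), (np.int64(1), np.int64(-11), np.int64(-37)), (np.int64(3), np.int64(-11), np.int64(-37)), (np.int64(5), np.int64(-10), np.int64(-37))]
280 [(np.int64(-7), np.int64(-12), np.int64(-54)), (np.int64(-5), np.int64(-12), np.int64(-54)), (np.int64(-3), np.int64(-11), np.int64(-53)), (np.int64(-1), np.int64(-7), np.int64(-45)), (np.int64(1), np.int64(-7), np.int64(-46)), (np.int64(3), np.int64(-12), np.int64(-54)), (np.int64(4), np.int64(-12), np.int64(-54))]
```

View pics/z4.png

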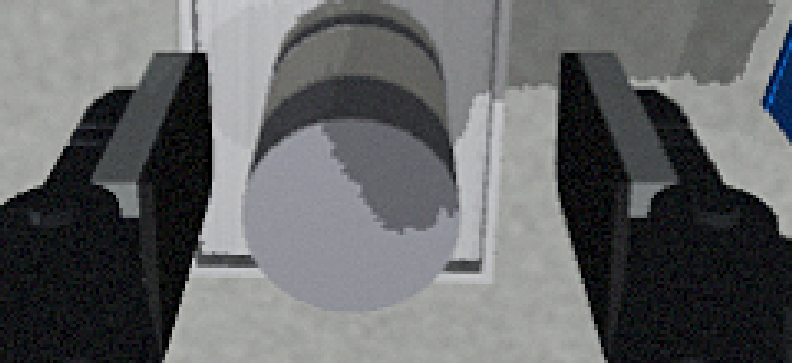

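The depth picture of the fingers shows the real fingertips about 8 mm behind the reported TCP when shut and about 17 mm behind at 50–58 mm opening. That is 30 mm off the stated tool. The camera-to-world chain agrees with the top camera, so I use the measured values. The can is back upright at its place.

```bash
python3 -c "
from go import *
down(.5227,.2940,.049,103.5)"
```

```text
t 4.73 q [ 17.9  13.9  88.6   0.   77.1 -85.6] vel 4.1 F [0.7 1.1 0.3] w 0.0558
shift [-0.0039 -0.0186  0.6051] turn [ 0.0068 -0.0011 -0.0004] mm 151.3 deg 0.4
```

Request:
send_rows([
  [-0.004, -0.019, 0.05, 0.007, -0.001, 0, -1],
  [-0.004, -0.019, 0.1, 0.007, -0.001, 0, -1],
  [-0.004, -0.019, 0.2, 0.007, -0.001, 0, -1],
  [-0.004, -0.019, 0.3, 0.007, -0.001, 0, -1],
  [-0.004, -0.019, 0.4, 0.007, -0.001, 0, -1],
  [-0.004, -0.019, 0.48, 0.007, -0.001, 0, -1],
  [-0.004, -0.019, 0.55, 0.007, -0.001, 0, -1],
  [-0.004, -0.019, 0.605, 0.007, -0.001, 0, -1],
  [-0.004, -0.019, 0.605, 0.007, -0.001, 0, -1],
])

```text
time: 5.48
position: [0.5142, 0.2909, 0.0379]
eef_rot: [-178.9, 0.1, 103.5]
contact_force: [0.2, -1.1, -1.1]
grip_width: 0.0853
```

Request:
send_rows([
  [0, 0, 0, 0, 0, 0, 1],
  [0, 0, 0, 0, 0, 0, 1],
  [0, 0, 0, 0, 0, 0, 1],
  [0, 0, 0, 0, 0, 0, 1],
  [0, 0, 0, 0, 0, 0, 1],
  [0, 0, 0, 0, 0, 0, 1],
], grip_force=60)

```text
time: 5.98
position: [0.5197, 0.2928, 0.0451]
eef_rot: [-179.6, 0.0, 103.5]
contact_force: [0.8, -0.5, 3.6]
grip_width: 0.0563
```

```bash
python3 -c "
from go import *
down(.52,.28,.30,103.5)
mag(.10)"
```

```text
t 5.98 q [ 17.8  23.7  95.2  -0.   61.5 -85.7] vel 0.1 F [ 0.8 -0.5  3.6] w 0.0563
shift [-0.0507 -0.0176 -1.0194] turn [-0.0063  0.0005 -0.0005] mm 255.2 deg 0.4
t 5.98 q [ 17.8  23.7  95.2  -0.   61.5 -85.7] vel 0.1 F [ 0.8 -0.5  3.6] w 0.0563
shift [-1.2645 -0.4959 -1.0996] turn [-0.5055 -0.0339  0.13  ] mm 436.9 deg 31.4
```

Request:
send_rows([
  [0, 0, -0.08, 0, 0, 0, 1],
  [0, 0, -0.2, 0, 0, 0, 1],
  [0, 0, -0.35, 0, 0, 0, 1],
  [0, 0, -0.5, 0, 0, 0, 1],
  [0, 0, -0.65, 0, 0, 0, 1],
  [-0.1, -0.05, -0.8, -0.05, 0, 0.02, 1],
  [-0.25, -0.1, -0.95, -0.15, -0.01, 0.04, 1],
  [-0.4, -0.2, -1, -0.25, -0.02, 0.06, 1],
  [-0.4, -0.2, -1, -0.25, -0.02, 0.06, 1],
  [-0.4, -0.2, -1, -0.25, -0.02, 0.06, 1],
])

```text
time: 6.82
position: [0.4942, 0.1815, 0.2965]
eef_rot: [165.3, 0.9, 99.6]
contact_force: [1.5, 0.6, -1.7]
grip_width: 0.0568
```

```bash
python3 -c "
from go import *
mag(.10,-.0032)"
```

```text
t 6.82 q [  7.1 -12.4 105.4  -0.2  72.3 -92.5] vel 6.0 F [ 1.5  0.6 -1.7] w 0.0568
shift [-0.8725 -0.2104 -0.1359] turn [-0.254  -0.0124  0.0689] mm 226.9 deg 15.8
```

Request:
send_rows([
  [-0.12, -0.05, -0.08, -0.1, 0, 0.02, 1],
  [-0.26, -0.1, -0.14, -0.18, -0.01, 0.04, 1],
  [-0.42, -0.15, -0.14, -0.25, -0.01, 0.07, 1],
  [-0.58, -0.21, -0.136, -0.254, -0.012, 0.069, 1],
  [-0.72, -0.21, -0.136, -0.254, -0.012, 0.069, 1],
  [-0.82, -0.21, -0.136, -0.254, -0.012, 0.069, 1],
  [-0.872, -0.21, -0.136, -0.254, -0.012, 0.069, 1],
  [-0.872, -0.21, -0.136, -0.254, -0.012, 0.069, 1],
  [-0.872, -0.21, -0.136, -0.254, -0.012, 0.069, 1],
  [-0.872, -0.21, -0.136, -0.254, -0.012, 0.069, 1],
])

```text
time: 7.65
position: [0.4739, -0.0394, 0.3167]
eef_rot: [150.3, -0.2, 95.7]
contact_force: [-0.8, 0.6, -1.2]
grip_width: 0.0566
```

Run:
```python
from look import *
mag(.10,-.0032)
pic,d,W=look('w5')
pose=np.load('w5pose.npy'); T=cloud('wrist',d,(np.eye(3),np.zeros(3)))
h=cv2.cvtColor(pic,cv2.COLOR_BGR2HSV)
m=(h[...,0]>=6)&(h[...,0]<=18)&(h[...,1]>120)&(np.abs(T[...,0])<.05)&(np.abs(T[...,1])<.05)&(T[...,2]<.02)
w=T[m];print(len(w)); print(w.mean(0),np.percentile(w,[1,50,99],axis=0)*1000); c=w.mean(0)
print(np.linalg.svd(w-c,full_matrices=False)[2][2])
p,_=capture('scene'); cv2.imwrite('pics/s5.png',cv2.resize(p[120:270,180:330],None,fx=4,fy=4))
```

```text
t 7.65 q [ -31.6  -34.7  122.3   18.9   69.1 -130.4] vel 1.1 F [-0.8  0.6 -1.2] w 0.0566
shift [-0.014  -0.0031 -0.0144] turn [-0.0046 -0.0042  0.0017] mm 5.1 deg 0.4
o 964 0.09645371803756239 [ 0.6736661  -0.31327574  0.09603717] ((687.884033203125, -321.9095458984375), 32.69318771362305) normal [-0.26540062  0.18332745  0.94654823]
13357
[-0.00083431 -0.01352099 -0.04677915] [[-27.37127359 -25.90391457 -80.91486702]
 [ -1.11458966 -14.15494012 -50.91156327]
 [ 27.05353937   5.68733595  16.82405436]]
[-0.05572015 -0.94507062 -0.32208195]
```

View pics/w5.png

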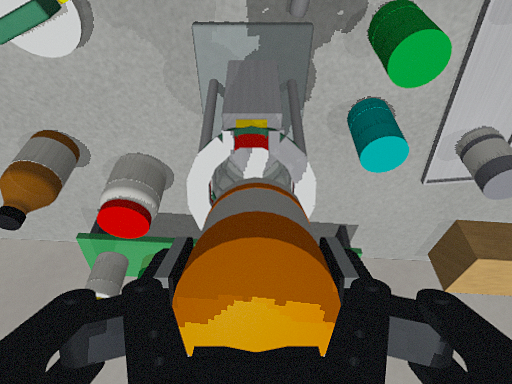

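View pics/s5.png

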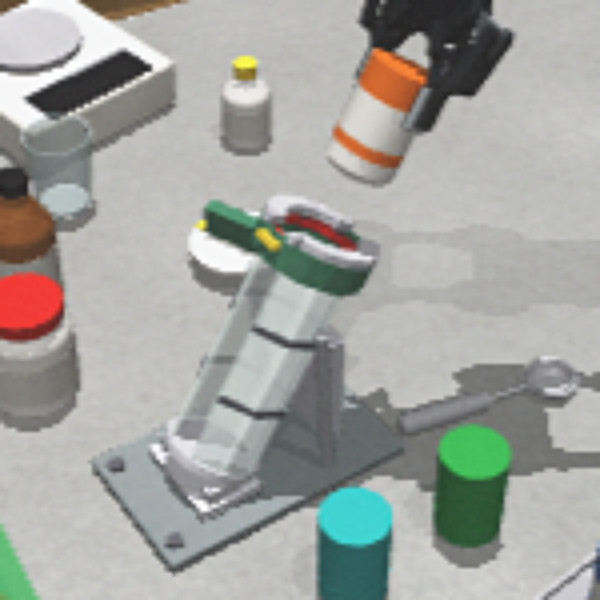

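```bash
cat > cyl.py <<'E'
from h import *
def cyl(tag):
    pic=cv2.imread(f'pics/{tag}.png'); T=cloud('wrist',np.load(tag+'.npy'),(np.eye(3),np.zeros(3)))
    h=cv2.cvtColor(pic,cv2.COLOR_BGR2HSV)
    m=(h[...,2]>70)&(np.abs(T[...,0])<.022)&(T[...,1]<.0)&(T[...,1]>-.045)&(T[...,2]>-.045)&(T[...,2]<.05)
    w=T[m]
    def f(q):
        x=w[:,0]-q[0]-q[2]*w[:,2]; y=w[:,1]-q[1]-q[3]*w[:,2]; return np.hypot(x,y)-.029
    r=least_squares(f,[0,0,0,0],loss='soft_l1',f_scale=.001)
    print(tag,len(w),'centre at tool z=0 (mm)',r.x[:2]*1e3,'tilt deg',np.degrees(r.x[2:]),'res',np.median(abs(r.fun)),'foot z',np.percentile(w[:,2],99.5))
if __name__=='__main__':
    import sys; cyl(sys.argv[1])
E
python3 cyl.py w5; python3 -c "
import numpy as np
R=np.load('w5pose.npy');print(R[:,3])"
```

```text
w5 4882 centre at tool z=0 (mm) [-0.12527438  3.73010912] tilt deg [0.21544905 0.62765669] res 0.0001965267764348442 foot z 0.03447732312631885
[ 0.47387692 -0.03943286  0.31666165]
```

```bash
python3 -c "
from go import *
mag(.050,-.004); mag(-.01,-.004)"
```

```text
t 7.75 q [ -31.6  -34.7  122.3   18.9   69.1 -130.4] vel 0.2 F [-0.8 -0.1 -1.3] w 0.0566
shift [-0.0163 -0.0063  0.1863] turn [-0.004  -0.0042  0.0029] mm 46.8 deg 0.4
t 7.75 q [ -31.6  -34.7  122.3   18.9   69.1 -130.4] vel 0.2 F [-0.8 -0.1 -1.3] w 0.0566
shift [-0.0173 -0.0053  0.4263] turn [-0.004  -0.0042  0.0029] mm 106.7 deg 0.4
```

Request:
send_rows([
  [-0.016, -0.006, 0.07, -0.004, -0.004, 0.003, 1],
  [-0.016, -0.006, 0.13, -0.004, -0.004, 0.003, 1],
  [-0.016, -0.006, 0.186, -0.004, -0.004, 0.003, 1],
  [-0.016, -0.006, 0.186, -0.004, -0.004, 0.003, 1],
  [-0.016, -0.006, 0.186, -0.004, -0.004, 0.003, 1],
])

```text
time: 8.17
position: [0.4957, -0.0408, 0.2754]
eef_rot: [150.1, -0.1, 95.5]
contact_force: [-1.0, -0.1, -1.4]
grip_width: 0.0567
```

```bash
python3 -c "
from go import *
mag(.050,-.004); mag(-.01,-.004)"
```

```text
t 8.17 q [ -29.7  -29.7  123.9   19.1   62.  -130.7] vel 1.6 F [-1.  -0.1 -1.4] w 0.0567
shift [-0.0002  0.0016 -0.0006] turn [-0.0011 -0.0008 -0.0004] mm 0.4 deg 0.1
t 8.17 q [ -29.7  -29.7  123.9   19.1   62.  -130.7] vel 1.6 F [-1.  -0.1 -1.4] w 0.0567
shift [-0.0004  0.0019  0.2394] turn [-0.0011 -0.0008 -0.0004] mm 59.9 deg 0.1
```

On axis within 0.5 mm. Insert.

Request:
send_rows([
  [0, 0.002, 0.03, 0, 0, 0, 1],
  [0, 0.002, 0.07, 0, 0, 0, 1],
  [0, 0.002, 0.12, 0, 0, 0, 1],
  [0, 0.002, 0.17, 0, 0, 0, 1],
  [0, 0.002, 0.21, 0, 0, 0, 1],
  [0, 0.002, 0.24, 0, 0, 0, 1],
  [0, 0.002, 0.24, 0, 0, 0, 1],
  [0, 0.002, 0.24, 0, 0, 0, 1],
])

```text
time: 8.83
position: [0.5265, -0.0392, 0.2246]
eef_rot: [150.0, 0.0, 95.4]
contact_force: [0.8, -0.2, -1.7]
grip_width: 0.0566
```

```bash
python3 -c "
from go import *
mag(-.01,-.004)
R,q=rpose(); pic,d=capture('wrist'); cv2.imwrite('pics/w6.png',pic)"
```

```text
t 8.83 q [ -27.   -21.5  124.2   19.6   52.9 -130.9] vel 0.9 F [ 0.8 -0.2 -1.7] w 0.0566
shift [ 0.005  -0.0036  0.0019] turn [ 0.0005  0.0011 -0.0013] mm 1.6 deg 0.1
```

View pics/w6.png

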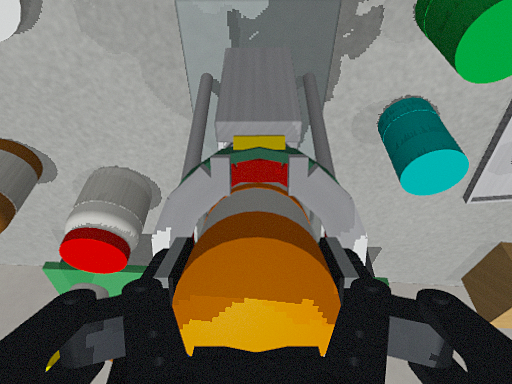

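The can sits cleanly in the mouth with its band at about (258,200) and no contact force. Release and back off.

Request:
send_rows([
  [0, 0, 0, 0, 0, 0, -1],
  [0, 0, 0, 0, 0, 0, -1],
  [0, 0, 0, 0, 0, 0, -1],
  [0, 0, 0, 0, 0, 0, -1],
  [0, 0, 0, 0, 0, 0, -1],
  [0, 0, 0, 0, 0, 0, -1],
  [0, 0, -0.1, 0, 0, 0, -1],
  [0, 0, -0.25, 0, 0, 0, -1],
  [0, 0, -0.4, 0, 0, 0, -1],
  [0, 0, -0.4, 0, 0, 0, -1],
])

```text
time: 9.72
position: [0.4775, -0.0454, 0.3195]
eef_rot: [149.4, 0.5, 95.3]
contact_force: [1.6, 0.7, 2.2]
grip_width: 0.0854
```

```bash
python3 -c "
from look import *
down(.4187,.2657,.2,103.5)
pic,d=capture('wrist'); cv2.imwrite('pics/w7.png',pic)
p,_=capture('scene'); cv2.imwrite('pics/s7.png',cv2.resize(p[120:270,180:330],None,fx=4,fy=4))"
```

```text
t 9.72 q [ -32.1  -34.8  122.4   19.1   68.2 -130.9] vel 6.9 F [1.6 0.7 2.2] w 0.0854
shift [ 1.2646 -0.3406  0.3418] turn [ 0.5094  0.044  -0.1308] mm 338.4 deg 31.7
```

View pics/w7.png

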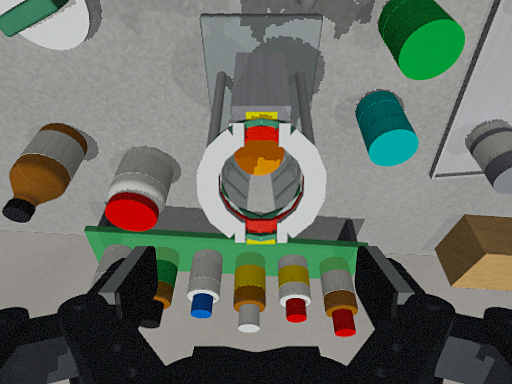

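View pics/s7.png

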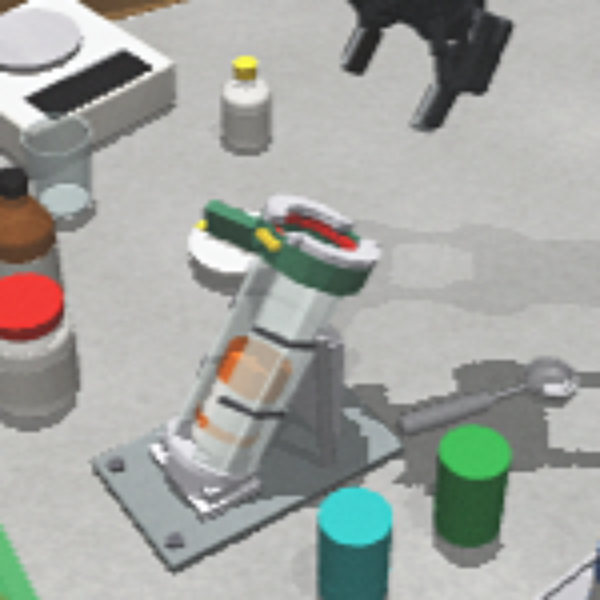

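The orange canister lies at the bottom of the tube, foot down (scene crop (240,385)). Now the blue one.

Request:
send_rows([
  [0.95, -0.26, 0.2, 0.509, 0.044, -0.131, -1],
  [0.95, -0.26, 0.2, 0.509, 0.044, -0.131, -1],
  [0.95, -0.26, 0.2, 0.509, 0.044, -0.131, -1],
  [0.95, -0.26, 0.2, 0.509, 0.044, -0.131, -1],
  [0.95, -0.26, 0.2, 0.509, 0.044, -0.131, -1],
  [0.95, -0.26, 0.2, 0.509, 0.044, -0.131, -1],
  [0.95, -0.26, 0.2, 0.509, 0.044, -0.131, -1],
  [0.95, -0.26, 0.2, 0.509, 0.044, -0.131, -1],
  [0.95, -0.26, 0.2, 0.509, 0.044, -0.131, -1],
  [0.95, -0.26, 0.2, 0.509, 0.044, -0.131, -1],
])

```text
time: 10.65
position: [0.4235, 0.1887, 0.2348]
eef_rot: [-179.5, -0.5, 103.5]
contact_force: [-0.0, 0.3, -0.1]
grip_width: 0.0854
```

```bash
python3 -c "
from look import *
look('w8'); down(.4187,.2657,.14,103.5)"
```

```text
b 3321 0.09622974047599575 [0.41705343 0.26405898 0.09597173] ((418.55474853515625, 265.0560607910156), 29.63986587524414) normal [-0.02311323 -0.02577023  0.99940066]
t 10.7 q [  8.7  -8.1 107.4   0.5  81.2 -94.8] vel 0.4 F [ 0.4 -0.4  0.3] w 0.0855
shift [0.3017 0.0558 0.383 ] turn [-0.0083 -0.0085 -0.0009] mm 122.7 deg 0.7
```

Blue is at (0.4186, 0.2656). Settled, so move over it first.

Request:
send_rows([
  [0.12, 0.03, 0.1, -0.008, -0.008, -0.001, -1],
  [0.22, 0.05, 0.2, -0.008, -0.008, -0.001, -1],
  [0.302, 0.056, 0.3, -0.008, -0.008, -0.001, -1],
  [0.302, 0.056, 0.383, -0.008, -0.008, -0.001, -1],
  [0.302, 0.056, 0.383, -0.008, -0.008, -0.001, -1],
  [0.302, 0.056, 0.383, -0.008, -0.008, -0.001, -1],
])

```text
time: 11.2
position: [0.4179, 0.2658, 0.1396]
eef_rot: [-179.9, -0.0, 103.5]
contact_force: [-0.4, 0.2, 0.6]
grip_width: 0.0857
```

```bash
python3 -c "
from look import *
capture('wrist')
down(.4187,.2657,.049,103.5)"
```

```text
t 11.25 q [ 18.4   1.9 108.8   0.   69.2 -85.1] vel 1.4 F [ 0.4 -0.2 -0.3] w 0.0854
shift [-0.0012 -0.002   0.3681] turn [ 0.0005 -0.0007  0.0002] mm 92.0 deg 0.1
```

Request:
send_rows([
  [0, 0, 0.1, 0, 0, 0, -1],
  [0, 0, 0.2, 0, 0, 0, -1],
  [0, 0, 0.29, 0, 0, 0, -1],
  [0, 0, 0.35, 0, 0, 0, -1],
  [0, 0, 0.368, 0, 0, 0, -1],
  [0, 0, 0.368, 0, 0, 0, -1],
  [0, 0, 0.368, 0, 0, 0, -1],
])

```text
time: 11.83
position: [0.4197, 0.267, 0.0498]
eef_rot: [179.9, -0.1, 103.6]
contact_force: [-0.4, -0.4, 1.1]
grip_width: 0.0852
```

Request:
send_rows([
  [0, 0, 0, 0, 0, 0, 1],
  [0, 0, 0, 0, 0, 0, 1],
  [0, 0, 0, 0, 0, 0, 1],
  [0, 0, 0, 0, 0, 0, 1],
  [0, 0, 0, 0, 0, 0, 1],
  [0, 0, 0, 0, 0, 0, 1],
], grip_force=60)

```text
time: 12.33
position: [0.4193, 0.2673, 0.0497]
eef_rot: [179.9, -0.0, 103.6]
contact_force: [-0.5, -2.0, 6.0]
grip_width: 0.0569
```

Request:
send_rows([
  [0, 0, -0.08, 0, 0, 0, 1],
  [0, 0, -0.2, 0, 0, 0, 1],
  [0, 0, -0.35, 0, 0, 0, 1],
  [0, 0, -0.5, 0, 0, 0, 1],
  [0, 0, -0.65, 0, 0, 0, 1],
  [0, 0, -0.8, 0, 0, 0, 1],
  [0, 0, -0.93, 0, 0, 0, 1],
  [0, 0, -1, 0, 0, 0, 1],
  [0, 0, -1, 0, 0, 0, 1],
  [0, 0, -1, 0, 0, 0, 1],
])

```text
time: 13.17
position: [0.4184, 0.2669, 0.2985]
eef_rot: [179.9, -0.1, 103.6]
contact_force: [0.5, 0.6, -2.2]
grip_width: 0.0567
```

```bash
python3 -c "
from go import *
mag(.10,0)"
```

```text
t 13.17 q [ 18.5  -5.3  97.7   0.1  87.5 -85.1] vel 3.5 F [ 0.5  0.6 -2.2] w 0.0567
shift [-1.2572 -0.0739 -0.0916] turn [-0.4982 -0.0365  0.1321] mm 315.7 deg 31.0
```

Request:
send_rows([
  [-0.15, -0.01, -0.05, -0.1, -0.01, 0.03, 1],
  [-0.3, -0.02, -0.1, -0.2, -0.02, 0.06, 1],
  [-0.45, -0.03, -0.1, -0.3, -0.03, 0.1, 1],
  [-0.6, -0.04, -0.1, -0.4, -0.036, 0.132, 1],
  [-0.75, -0.05, -0.1, -0.498, -0.036, 0.132, 1],
  [-0.9, -0.06, -0.1, -0.498, -0.036, 0.132, 1],
  [-0.99, -0.07, -0.1, -0.498, -0.036, 0.132, 1],
  [-0.99, -0.07, -0.1, -0.498, -0.036, 0.132, 1],
  [-0.99, -0.07, -0.1, -0.498, -0.036, 0.132, 1],
  [-0.99, -0.07, -0.1, -0.498, -0.036, 0.132, 1],
])

```text
time: 14.0
position: [0.4589, 0.0227, 0.3207]
eef_rot: [150.3, -0.1, 95.5]
contact_force: [0.9, -0.1, -1.5]
grip_width: 0.0564
```

```bash
python3 -c "
from look import *
R,q=rpose(); pic,d=capture('wrist'); cv2.imwrite('pics/w9.png',pic);np.save('w9.npy',d)
from cyl import cyl; cyl('w9')
mag(.10,0)"
```

```text
w9 4734 centre at tool z=0 (mm) [-0.80923889 -0.99893845] tilt deg [-0.84685213 -0.11415565] res 0.0002017923992785834 foot z 0.03857335871267574
t 14.05 q [ -21.8  -38.8  124.1   14.3   68.4 -119.5] vel 1.0 F [ 0.2 -0.  -1.2] w 0.0568
shift [-0.2692  0.0313  0.0179] turn [-0.0045 -0.002   0.0005] mm 67.9 deg 0.3
```

```bash
python3 -c "
from go import *
mag(.07,.001,.0012)"
```

```text
t 14.05 q [ -21.8  -38.8  124.1   14.3   68.4 -119.5] vel 1.0 F [ 0.2 -0.  -1.2] w 0.0568
shift [-0.2647  0.0358  0.1379] turn [-0.0045 -0.002   0.0005] mm 75.2 deg 0.3
```

Request:
send_rows([
  [-0.1, 0.02, 0.01, -0.004, -0.002, 0, 1],
  [-0.2, 0.036, 0.02, -0.004, -0.002, 0, 1],
  [-0.265, 0.036, 0.04, -0.004, -0.002, 0, 1],
  [-0.265, 0.036, 0.09, -0.004, -0.002, 0, 1],
  [-0.265, 0.036, 0.138, -0.004, -0.002, 0, 1],
  [-0.265, 0.036, 0.138, -0.004, -0.002, 0, 1],
  [-0.265, 0.036, 0.138, -0.004, -0.002, 0, 1],
])

```text
time: 14.63
position: [0.4904, -0.0397, 0.2961]
eef_rot: [150.0, 0.0, 95.6]
contact_force: [-0.0, 0.3, -0.8]
grip_width: 0.0564
```

```bash
python3 -c "
from go import *
capture('wrist'); mag(-.01,.001,.0012)"
```

```text
t 14.68 q [ -30.1  -31.4  122.6   18.8   64.8 -130.1] vel 0.9 F [ 0.3  1.1 -1.4] w 0.0567
shift [ 1.000e-04 -5.200e-03  3.245e-01] turn [0.0013 0.0003 0.0018] mm 81.1 deg 0.1
```

Request:
send_rows([
  [0, -0.005, 0.04, 0, 0, 0, 1],
  [0, -0.005, 0.09, 0, 0, 0, 1],
  [0, -0.005, 0.14, 0, 0, 0, 1],
  [0, -0.005, 0.19, 0, 0, 0, 1],
  [0, -0.005, 0.24, 0, 0, 0, 1],
  [0, -0.005, 0.29, 0, 0, 0, 1],
  [0, -0.005, 0.324, 0, 0, 0, 1],
  [0, -0.005, 0.324, 0, 0, 0, 1],
  [0, -0.005, 0.324, 0, 0, 0, 1],
])

```text
time: 15.43
position: [0.5301, -0.0374, 0.2268]
eef_rot: [149.9, 0.1, 95.5]
contact_force: [0.1, -0.4, -2.1]
grip_width: 0.057
```

```bash
python3 -c "
from go import *
mag(-.01,.001,.0012)"
```

```text
t 15.43 q [ -26.5  -21.1  123.7   19.4   52.8 -130.4] vel 1.0 F [ 0.1 -0.4 -2.1] w 0.057
shift [ 0.0041 -0.0011  0.002 ] turn [0.0018 0.0014 0.0007] mm 1.2 deg 0.1
```

Request:
send_rows([
  [0, 0, 0, 0, 0, 0, -1],
  [0, 0, 0, 0, 0, 0, -1],
  [0, 0, 0, 0, 0, 0, -1],
  [0, 0, 0, 0, 0, 0, -1],
  [0, 0, 0, 0, 0, 0, -1],
  [0, 0, 0, 0, 0, 0, -1],
  [0, 0, -0.1, 0, 0, 0, -1],
  [0, 0, -0.25, 0, 0, 0, -1],
  [0, 0, -0.4, 0, 0, 0, -1],
  [0, 0, -0.4, 0, 0, 0, -1],
])

```text
time: 16.27
position: [0.4811, -0.0438, 0.3217]
eef_rot: [149.3, 0.6, 95.4]
contact_force: [0.7, 0.4, 0.4]
grip_width: 0.0853
```

```bash
python3 -c "
from look import *
s=read_state();print(s['position'])
R,q=rpose(); pic,d=capture('wrist'); cv2.imwrite('pics/w10.png',pic); np.save('w10.npy',d); np.save('w10pose.npy',np.c_[R,q])
p,_=capture('scene'); cv2.imwrite('pics/s10.png',cv2.resize(p[120:270,180:330],None,fx=4,fy=4))
down(.4880,-.2728,.2,29.4)"; python3 fm.py w10
```

```text
[ 0.48111594 -0.04384114  0.32167601]
t 16.37 q [ -31.4  -33.9  122.2   18.9   67.7 -130.4] vel 3.0 F [ 0.  -0.2 -0.2] w 0.0856
shift [-0.9155 -0.2842  0.3733] turn [ 0.4504 -0.287   1.0741] mm 257.2 deg 72.0
free normal tilt 30.193702067687532 psi 5.593209793598329
w10 5676 psi 5.559408597610189 res 0.0004538961116852658 encl [ 0.52428374 -0.03817135  0.23418721] 51.62101364135742 radial [ 2.24649754e-03 -6.42933893e-05  3.35183061e-02  4.98303844e-02] [ 0.52451437 -0.03820894  0.23431764]
yellow 97 231 [ 0.05277877 -0.00089916 -0.01237161] [-0.05219589  0.00014327 -0.01310818] dpsi -0.5689504116865676
red 575 452 [ 0.03384409 -0.00064455 -0.01296878] [-0.03874231 -0.0001241  -0.01234281] dpsi -0.41081037222342826
```

View pics/s10.png

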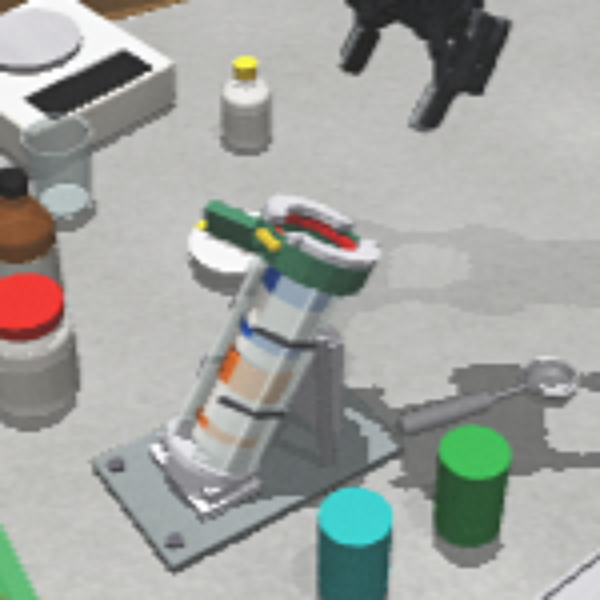

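View pics/w10.png

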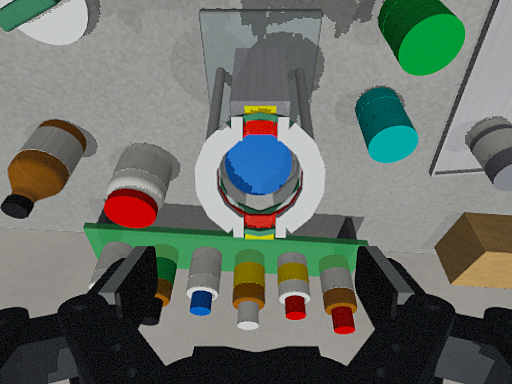

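Both canisters are in, orange below and blue above. Now to the cap.

Request:
send_rows([
  [-0.915, -0.284, 0.373, 0.45, -0.287, 1.0, -1],
  [-0.915, -0.284, 0.373, 0.45, -0.287, 1.0, -1],
  [-0.915, -0.284, 0.373, 0.45, -0.287, 1.0, -1],
  [-0.915, -0.284, 0.373, 0.45, -0.287, 1.0, -1],
  [-0.915, -0.284, 0.373, 0.45, -0.287, 1.0, -1],
  [-0.915, -0.284, 0.373, 0.45, -0.287, 1.0, -1],
  [-0.915, -0.284, 0.373, 0.45, -0.287, 1.0, -1],
  [-0.915, -0.284, 0.373, 0.45, -0.287, 1.0, -1],
  [-0.915, -0.284, 0.373, 0.45, -0.287, 1.0, -1],
  [-0.915, -0.284, 0.373, 0.45, -0.287, 1.0, -1],
])

```text
time: 17.2
position: [0.4873, -0.2712, 0.1945]
eef_rot: [179.6, 1.0, 33.4]
contact_force: [-0.1, -0.8, 0.5]
grip_width: 0.0858
```

```bash
cat > capm.py <<'E'
from look import *
def capm(tag):
    R,q=rpose(); pic,d=capture('wrist'); cv2.imwrite(f'pics/{tag}.png',pic); W=cloud('wrist',d,(R,q)); np.save(tag+'.npy',d)
    near=np.hypot(W[...,0]-.488,W[...,1]+.273)<.07
    w=W[near&(W[...,2]>.022)&(W[...,2]<.033)]
    print('disc',len(w),np.median(w[:,2]),cv2.minEnclosingCircle((w[:,:2]*1e3).astype(np.float32)))
    b=W[near&(W[...,2]>.056)&(W[...,2]<.066)]
    print('bar',len(b),np.median(b[:,2]),cv2.minAreaRect((b[:,:2]*1e3).astype(np.float32)))
    e,V=np.linalg.eigh(np.cov(b[:,:2].T)); print(b.mean(0),np.degrees(np.arctan2(V[1,1],V[0,1])))
E
python3 -c "
from capm import *
capm('w11'); down(.488,-.2728,.15,29.4)"
```

```text
disc 5755 0.026891418935117956 ((487.44696044921875, -275.4791564941406), 48.464744567871094)
bar 1556 0.06065244281473639 ((487.4923095703125, -275.1898193359375), (18.003902435302734, 71.0008544921875), 29.140840530395508)
[ 0.48658373 -0.27359689  0.06055322] 119.14364942223798
t 17.25 q [-40.9   8.   96.   -1.1  75.9 -74.1] vel 10.2 F [-1.1  0.2 -0.1] w 0.0853
shift [0.0013 0.0046 0.1785] turn [0.0067 0.0159 0.0667] mm 44.6 deg 4.1
```

View pics/w11.png

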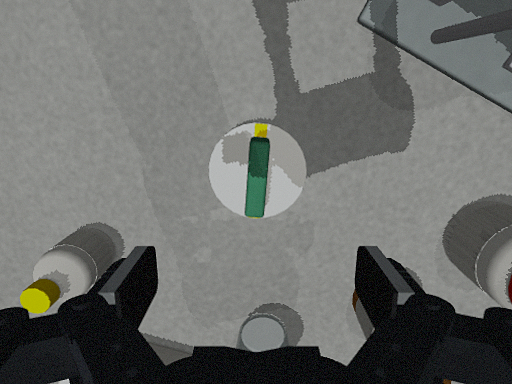

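Request:
send_rows([
  [0, 0, 0.12, 0.007, 0.016, 0.07, -1],
  [0, 0, 0.2, 0.007, 0.016, 0.07, -1],
  [0, 0, 0.2, 0.007, 0.016, 0.07, -1],
  [0, 0, 0.2, 0.007, 0.016, 0.07, -1],
  [0, 0, 0.2, 0.007, 0.016, 0.07, -1],
])

```text
time: 17.67
position: [0.4873, -0.2726, 0.1477]
eef_rot: [179.7, -0.2, 29.5]
contact_force: [-0.9, -0.5, 0.5]
grip_width: 0.0852
```

Run:
```python
from capm import *
capture('wrist')
capm('w12'); down(.488,-.2745,.1,29.3)
W=cloud('top',np.load('top0.npy'))
for n,u,v in [('beaker',375,168),('small',383,242),('amber',336,140)]:
    print(n,np.nanmedian(W[v-6:v+7,u-6:u+7].reshape(-1,3),axis=0))
```

```text
disc 7596 0.02690319259047387 ((487.1737976074219, -275.27587890625), 48.253196716308594)
bar 2154 0.06071777263238331 ((487.3411865234375, -274.6546630859375), (17.946006774902344, 69.98575592041016), 28.884218215942383)
[ 0.48640552 -0.27333057  0.06058581] 118.94664432006229
t 17.77 q [-41.7  10.2  98.9   0.1  70.4 -71.2] vel 0.1 F [-0.3  0.2  0.2] w 0.0853
shift [-0.0028  0.0034  0.1951] turn [ 0.0075 -0.0036  0.0037] mm 48.8 deg 0.5
beaker [ 0.61407433 -0.45584055  0.00553289]
small [ 0.38555199 -0.45007045  0.07853248]
amber [ 0.68009644 -0.31616189  0.1157306 ]
```

View pics/w12.png

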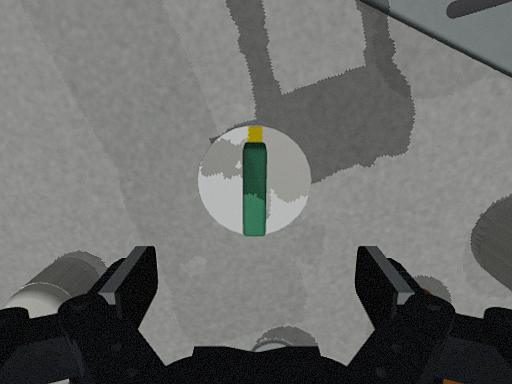

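```bash
python3 -c "
from go import *
down(.4873,-.2748,.021,29.0)"
```

```text
t 17.77 q [-41.7  10.2  98.9   0.1  70.4 -71.2] vel 0.1 F [-0.3  0.2  0.2] w 0.0853
shift [-0.007   0.0006  0.5111] turn [ 0.0075 -0.0037  0.0087] mm 127.8 deg 0.7
```

Request:
send_rows([
  [-0.007, 0, 0.1, 0.007, -0.004, 0.009, -1],
  [-0.007, 0, 0.2, 0.007, -0.004, 0.009, -1],
  [-0.007, 0, 0.3, 0.007, -0.004, 0.009, -1],
  [-0.007, 0, 0.38, 0.007, -0.004, 0.009, -1],
  [-0.007, 0, 0.45, 0.007, -0.004, 0.009, -1],
  [-0.007, 0, 0.5, 0.007, -0.004, 0.009, -1],
  [-0.007, 0, 0.51, 0.007, -0.004, 0.009, -1],
  [-0.007, 0, 0.51, 0.007, -0.004, 0.009, -1],
  [-0.007, 0, 0.51, 0.007, -0.004, 0.009, -1],
])

```text
time: 18.52
position: [0.487, -0.2746, 0.021]
eef_rot: [-180.0, 0.0, 29.0]
contact_force: [-0.2, 1.0, -0.0]
grip_width: 0.0855
```

```bash
python3 -c "
from go import *
pic,d=capture('wrist'); cv2.imwrite('pics/w13.png',pic); down(.4873,-.2748,.021,29.0)"
```

```text
t 18.57 q [-41.8  20.9 102.2  -0.   56.9 -70.7] vel 0.2 F [0.3 0.2 0.5] w 0.0853
shift [0.0002 0.0003 0.0012] turn [ 0.0005  0.0003 -0.0008] mm 0.3 deg 0.1
```

View pics/w13.png

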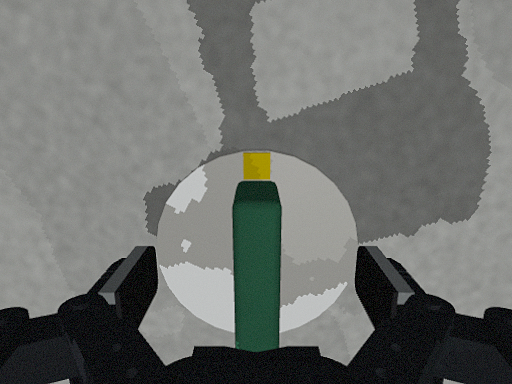

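The bar is centred between the pads (u = 256). Grip with more force.

Request:
send_rows([
  [0, 0, 0, 0, 0, 0, 1],
  [0, 0, 0, 0, 0, 0, 1],
  [0, 0, 0, 0, 0, 0, 1],
  [0, 0, 0, 0, 0, 0, 1],
  [0, 0, 0, 0, 0, 0, 1],
  [0, 0, 0, 0, 0, 0, 1],
  [0, 0, 0, 0, 0, 0, 1],
  [0, 0, 0, 0, 0, 0, 1],
], grip_force=100)

```text
time: 19.23
position: [0.4863, -0.2741, 0.02]
eef_rot: [-179.9, 0.1, 28.9]
contact_force: [-0.7, 0.6, 1.7]
grip_width: 0.0167
```

```bash
python3 -c "
from go import *
down(.4873,-.2748,.021,29.0);mag(.10)
I=(np.eye(3),np.zeros(3)); pic,d=capture('wrist'); cv2.imwrite('pics/w14.png',pic); np.save('w14.npy',d)
W=cloud('wrist',d,I)
for v in (200,210,220,228,236,244): print(v,[tuple(map(int,np.round(np.nan_to_num(W[v,u])*1000))) for u in (215,225,232,240,256,272,280,290)])
"
```

```text
t 19.23 q [-41.8  21.  102.3  -0.   56.9 -70.7] vel 0.1 F [-0.7  0.6  1.7] w 0.0167
shift [ 0.0021  0.0044 -0.0041] turn [-0.0017  0.0012 -0.0009] mm 1.6 deg 0.1
t 19.23 q [-41.8  21.  102.3  -0.   56.9 -70.7] vel 0.1 F [-0.7  0.6  1.7] w 0.0167
shift [ 0.4048 -0.8342 -1.2032] turn [-0.4442  0.2902 -1.0827] mm 379.8 deg 72.3
200 [(-18, -25, -7), (-14, -24, -7), (-11, -25, -7), (-6, -33, -34), (0, -33, -35), (6, -33, -33), (11, -25, -7), (15, -25, -7)]
210 [(-19, -20, -7), (-14, -20, -7), (-8, -31, -39), (-6, -31, -40), (0, -31, -40), (6, -32, -41), (9, -30, -37), (16, -20, -7)]
220 [(-19, -15, -7), (-14, -15, -7), (-8, -27, -39), (-6, -28, -40), (0, -28, -40), (6, -28, -41), (9, -27, -37), (16, -15, -7)]
228 [(-19, -10, -6), (-14, -11, -7), (-9, -24, -39), (-6, -25, -41), (0, -25, -42), (6, -25, -41), (9, -24, -38), (0, 0, 0)]
236 [(-19, -7, -6), (-13, -11, -15), (-9, -21, -40), (-6, -22, -41), (0, -22, -42), (6, -22, -41), (9, -20, -38), (16, -6, -6)]
244 [(-18, -7, -16), (-13, -10, -23), (-9, -18, -38), (-6, -19, -41), (0, -19, -41), (6, -19, -41), (10, -11, -25), (14, -11, -24)]
```

View pics/w14.png

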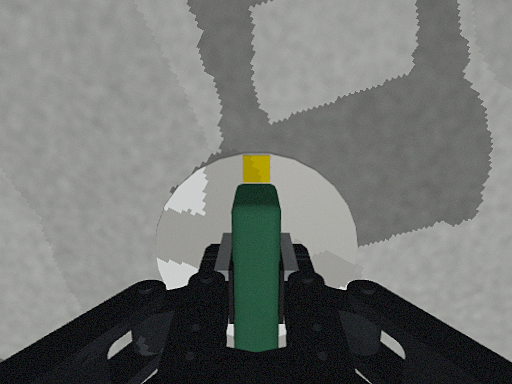

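Request:
send_rows([
  [0, 0, -0.06, 0, 0, 0, 1],
  [0, 0, -0.16, 0, 0, 0, 1],
  [0, 0, -0.3, 0, 0, 0, 1],
  [0, 0, -0.45, 0, 0, 0, 1],
  [0.05, -0.1, -0.6, -0.06, 0.04, -0.12, 1],
  [0.1, -0.2, -0.75, -0.12, 0.08, -0.24, 1],
  [0.15, -0.3, -0.9, -0.18, 0.12, -0.36, 1],
  [0.2, -0.4, -1, -0.24, 0.15, -0.48, 1],
  [0.25, -0.5, -1, -0.28, 0.18, -0.6, 1],
  [0.25, -0.5, -1, -0.28, 0.18, -0.6, 1],
])

```text
time: 20.12
position: [0.4814, -0.1298, 0.2726]
eef_rot: [160.7, -4.9, 66.7]
contact_force: [0.4, -0.7, -2.5]
grip_width: 0.0172
```

```bash
python3 -c "
from go import *
capture('wrist')
mag(.10,-.001)"
```

```text
t 20.17 q [ -34.7  -21.1  116.1    8.9   67.3 -102.8] vel 16.0 F [ 0.8  0.1 -3.5] w 0.0171
shift [ 0.3319 -0.0974 -0.2181] turn [-0.1569  0.1276 -0.4676] mm 102.2 deg 30.6
```

Request:
send_rows([
  [0.05, -0.03, -0.12, -0.04, 0.03, -0.1, 1],
  [0.12, -0.06, -0.22, -0.08, 0.06, -0.2, 1],
  [0.2, -0.09, -0.22, -0.12, 0.09, -0.3, 1],
  [0.28, -0.097, -0.22, -0.157, 0.12, -0.4, 1],
  [0.33, -0.097, -0.22, -0.157, 0.128, -0.46, 1],
  [0.33, -0.097, -0.22, -0.157, 0.128, -0.46, 1],
  [0.33, -0.097, -0.22, -0.157, 0.128, -0.46, 1],
  [0.33, -0.097, -0.22, -0.157, 0.128, -0.46, 1],
])

```text
time: 20.83
position: [0.4751, -0.0469, 0.3199]
eef_rot: [150.3, -0.5, 94.3]
contact_force: [0.1, -0.7, -2.6]
grip_width: 0.0168
```

```bash
python3 -c "
from go import *
capture('wrist')
R,q=rpose(); pic,d=capture('wrist'); cv2.imwrite('pics/w15.png',pic); np.save('w15.npy',d)
mag(.045,-.001)
T=cloud('wrist',d,(np.eye(3),np.zeros(3)))
w=T[(np.hypot(T[...,0],T[...,1])<.06)&(T[...,2]>-.015)&(T[...,2]<.002)]
print(len(w),w.mean(0),cv2.minEnclosingCircle((w[:,:2]*1e3).astype(np.float32)))
b=T[(np.abs(T[...,0])<.012)&(np.abs(T[...,1])<.05)&(T[...,2]<-.035)&(T[...,2]>-.048)]
a=w[w[:,1]<0]
A=np.c_[w[:,:2],np.ones(len(w))]; c,_,_,_=np.linalg.lstsq(A,w[:,2],rcond=None); print('plane',np.degrees(c[:2]),c[2])
"
```

```text
t 20.93 q [ -32.3  -34.4  121.7   18.8   69.3 -129.5] vel 0.5 F [-0.2  0.4 -2.7] w 0.0165
shift [ 0.0173 -0.0032  0.2168] turn [-0.0038  0.0039 -0.0212] mm 54.4 deg 1.3
15333 [ 6.64134093e-05 -1.64976027e-02 -7.07686452e-03] ((-0.07690153270959854, 1.4646800756454468), 48.17035675048828)
plane [-0.06890552  0.03066796] -0.007067954193511262
```

View pics/w15.png

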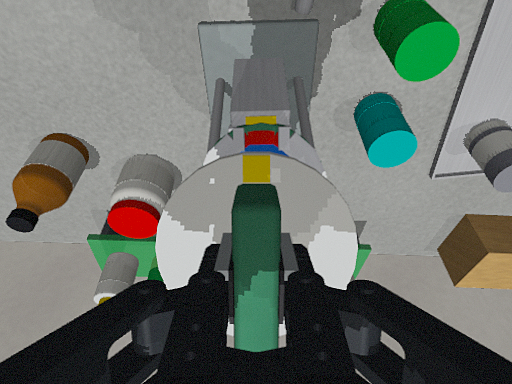

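```bash
python3 -c "
from go import *
mag(.032,-.0014)"
```

```text
t 20.93 q [ -32.3  -34.4  121.7   18.8   69.3 -129.5] vel 0.5 F [-0.2  0.4 -2.7] w 0.0165
shift [ 0.0175 -0.0045  0.2688] turn [-0.0038  0.0039 -0.0212] mm 67.4 deg 1.3
```

Request:
send_rows([
  [0.017, -0.004, 0.07, -0.004, 0.004, -0.021, 1],
  [0.017, -0.004, 0.14, -0.004, 0.004, -0.021, 1],
  [0.017, -0.004, 0.21, -0.004, 0.004, -0.021, 1],
  [0.017, -0.004, 0.26, -0.004, 0.004, -0.021, 1],
  [0.017, -0.004, 0.269, -0.004, 0.004, -0.021, 1],
  [0.017, -0.004, 0.269, -0.004, 0.004, -0.021, 1],
  [0.017, -0.004, 0.269, -0.004, 0.004, -0.021, 1],
])

```text
time: 21.52
position: [0.5076, -0.0396, 0.2627]
eef_rot: [149.9, 0.1, 95.6]
contact_force: [-0.0, -0.1, -2.5]
grip_width: 0.017
```

```bash
python3 -c "
from go import *
pic,d=capture('wrist'); cv2.imwrite('pics/w16.png',pic)
mag(.032,-.0014);mag(.010,-.0014)"
```

```text
t 21.57 q [ -28.6  -27.1  123.7   19.1   59.1 -130.5] vel 0.5 F [ 0.  -0.  -3.4] w 0.0168
shift [ 0.     -0.0059  0.0049] turn [0.0028 0.0007 0.0018] mm 1.9 deg 0.2
t 21.57 q [ -28.6  -27.1  123.7   19.1   59.1 -130.5] vel 0.5 F [ 0.  -0.  -3.4] w 0.0168
shift [ 0.0001 -0.0062  0.0929] turn [0.0028 0.0007 0.0018] mm 23.3 deg 0.2
```

View pics/w16.png

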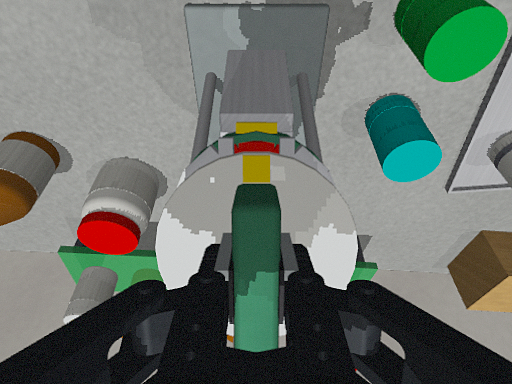

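Lug mark (257,168), gap (256,146) and collar block (256,128) line up. Descend.

Request:
send_rows([
  [0, -0.006, 0.02, 0.003, 0.001, 0.002, 1],
  [0, -0.006, 0.04, 0.003, 0.001, 0.002, 1],
  [0, -0.006, 0.06, 0.003, 0.001, 0.002, 1],
  [0, -0.006, 0.08, 0.003, 0.001, 0.002, 1],
  [0, -0.006, 0.093, 0.003, 0.001, 0.002, 1],
  [0, -0.006, 0.093, 0.003, 0.001, 0.002, 1],
  [0, -0.006, 0.093, 0.003, 0.001, 0.002, 1],
])

```text
time: 22.15
position: [0.5178, -0.038, 0.2408]
eef_rot: [150.1, -0.1, 95.6]
contact_force: [0.3, 1.0, -2.8]
grip_width: 0.0169
```

```bash
python3 -c "
from go import *
mag(.010,-.0014); s=read_state(); print('F mag',magR(PSI).T@s['contact_force'],'M',s['moment'])"
```

```text
t 22.15 q [ -27.5  -24.   124.    19.3   55.8 -130.5] vel 0.6 F [ 0.3  1.  -2.8] w 0.0169
shift [-0.0027  0.0038 -0.0048] turn [-0.002  -0.0018  0.    ] mm 1.7 deg 0.2
F mag [-1.02128918  0.98716261 -2.64815374] M [-0.07132366  0.45110314 -0.02344493]
```

Request:
send_rows([
  [-0.001, 0.002, 0.006, 0, 0, 0, 1],
  [-0.001, 0.002, 0.012, 0, 0, 0, 1],
  [-0.001, 0.002, 0.018, 0, 0, 0, 1],
  [-0.001, 0.002, 0.024, 0, 0, 0, 1],
  [-0.001, 0.002, 0.027, 0, 0, 0, 1],
  [-0.001, 0.002, 0.027, 0, 0, 0, 1],
])

```text
time: 22.65
position: [0.5218, -0.0381, 0.2362]
eef_rot: [150.1, -0.0, 95.6]
contact_force: [-7.3, -0.0, 2.7]
grip_width: 0.0169
```

```bash
python3 -c "
from go import *
capture('wrist')
mag(.0015,-.0014); s=read_state(); print('F mag',magR(PSI).T@s['contact_force'],'M',s['moment'])
print('h',magR(PSI).T@(s['position']-MOUTH))"
```

```text
t 22.7 q [ -27.2  -23.   123.9   19.3   54.9 -130.6] vel 0.2 F [-6.7  0.7  3.4] w 0.0168
shift [-0.0008 -0.0006  0.0055] turn [-0.0012 -0.0011  0.0006] mm 1.4 deg 0.1
F mag [-4.00328091  1.38682074  6.2426329 ] M [0.02781899 0.93346241 0.03838318]
h [-0.00124778  0.00020571  0.00287414]
```

Request:
send_rows([
  [0, 0, 0.006, 0, 0, 0, 1],
  [0, 0, 0.011, 0, 0, 0, 1],
  [0, 0, 0.011, 0, 0, 0, 1],
  [0.0005, 0, 0.011, 0, 0, 0.08, 1],
  [0.001, 0, 0.011, 0, 0, 0.17, 1],
  [0.0015, 0.0002, 0.011, 0, 0, 0.26, 1],
  [0.002, 0.0003, 0.011, 0, 0, 0.34, 1],
])

```text
time: 23.28
position: [0.5242, -0.0381, 0.2356]
eef_rot: [151.5, -10.1, 77.5]
contact_force: [-6.1, -0.3, 6.6]
grip_width: 0.0168
```

```bash
cat > st.py <<'E'
from go import *
s=read_state(); M=magR(PSI); R,q=rpose(s); print('F mag',M.T@s['contact_force'],'Mmag',M.T@s['moment'])
print('h mm',1e3*(M.T@(q-MOUTH)),'w',s['grip_width'],'q6',s['qpos'][5],'t',s['time'])
print('rot from aligned',Ro.from_matrix(toolR(PSI).T@R).as_rotvec(degrees=True))
E
python3 st.py
```

```text
F mag [-1.97809854  0.29331044  8.71101719] Mmag [0.14219178 0.70671763 0.1732713 ]
h mm [0.50411133 0.04953676 1.12262448] w 0.016791925664067116 q6 -109.85645865616145 t 23.2833
rot from aligned [-1.17898790e-01 -1.93676030e-02  2.05769181e+01]
```

Request:
send_rows([
  [0.0005, -0.002, 0, 0, 0, 0.09, 1],
  [0.001, -0.004, 0, 0, 0, 0.18, 1],
  [0.0015, -0.004, 0, 0, 0, 0.28, 1],
  [0.002, -0.004, 0, 0, 0, 0.38, 1],
  [0.003, -0.004, 0, 0, 0, 0.48, 1],
  [0.0035, -0.003, 0, 0, 0, 0.58, 1],
  [0.004, -0.003, 0, 0, 0, 0.68, 1],
  [0.0045, -0.003, 0, 0, 0, 0.78, 1],
  [0.0045, -0.003, 0, 0, 0, 0.78, 1],
])

```text
time: 24.03
position: [0.5239, -0.0368, 0.2356]
eef_rot: [167.4, -27.6, 31.2]
contact_force: [-6.4, -1.1, 7.1]
grip_width: 0.0166
```

```bash
python3 st.py
```

```text
F mag [-2.04779244 -0.5267734   9.40472575] Mmag [ 0.1591401   0.65398864 -0.06264326]
h mm [0.32563408 1.37888734 1.14240036] w 0.016609095786728346 q6 -62.86034111479115 t 24.0333
rot from aligned [-1.33245581e-01  5.02338590e-02  6.74057600e+01]
```

Request:
send_rows([
  [0.0005, 0, 0, 0, 0, 0.08, 1],
  [0.001, 0, 0, 0, 0, 0.16, 1],
  [0.0015, 0, 0, 0, 0, 0.24, 1],
  [0.002, 0, 0, 0, 0, 0.32, 1],
  [0.002, 0, 0, 0, 0, 0.38, 1],
  [0.002, 0, 0, 0, 0, 0.38, 1],
  [0.002, 0, 0, 0, 0, 0.38, 1],
])

```text
time: 24.62
position: [0.5243, -0.0365, 0.2358]
eef_rot: [180.0, -30.1, 5.5]
contact_force: [-7.1, -0.6, 6.4]
grip_width: 0.0166
```

```bash
python3 st.py; python3 -c "
from h import *
pic,d=capture('wrist'); cv2.imwrite('pics/w17.png',pic)"
```

```text
F mag [-3.01893772  0.13310054  9.08177127] Mmag [ 0.20045692  0.5210023  -0.16797438]
h mm [0.83093758 1.5630233  1.1435083 ] w 0.016640498508789636 q6 -40.21528058917065 t 24.6167
rot from aligned [-1.33820397e-01  8.78048984e-02  8.99853164e+01]
```

View pics/w17.png

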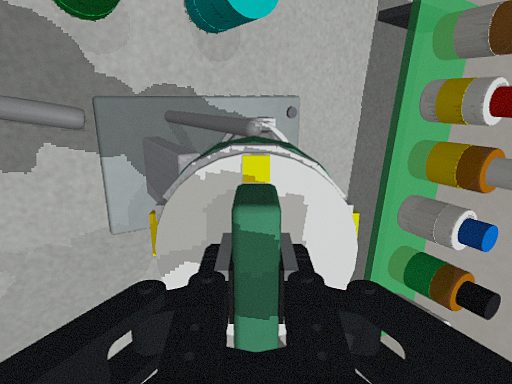

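The cap turned with the tool: its lug mark (256,168) is now 90° from the collar blocks (153,230) and (355,225). Next, on to the stop.

Request:
send_rows([
  [0, 0, 0, 0, 0, 0.02, 1],
  [0, 0, 0, 0, 0, 0.04, 1],
  [0, 0, 0, 0, 0, 0.06, 1],
  [0, 0, 0, 0, 0, 0.08, 1],
  [0, 0, 0, 0, 0, 0.08, 1],
])

```text
time: 25.08
position: [0.5235, -0.0364, 0.2352]
eef_rot: [-177.5, -29.9, 0.4]
contact_force: [-7.8, -0.1, 6.7]
grip_width: 0.0166
```

```bash
python3 st.py
```

```text
F mag [-3.37142507  0.64995497  9.68918332] Mmag [0.3740742  0.88916602 2.00875909]
h mm [-0.13833395  1.75688952  1.04360298] w 0.016647934442195207 q6 -35.63954078861781 t 25.0833
rot from aligned [-2.58349981e-02 -5.34483464e-02  9.44360421e+01]
```

At the stop: 94.4° with 2 N·m of resistance. Let it rise against the lip, then open.

Request:
send_rows([
  [0, 0, -0.004, 0, 0, -0.01, 1],
  [0, 0, -0.008, 0, 0, -0.02, 1],
  [0, 0, -0.012, 0, 0, -0.02, 1],
  [0, 0, -0.014, 0, 0, -0.02, 1],
  [0, 0, -0.014, 0, 0, -0.02, 1],
])

```text
time: 25.5
position: [0.5223, -0.0364, 0.2369]
eef_rot: [-178.0, -30.0, 1.5]
contact_force: [6.4, -0.7, -5.0]
grip_width: 0.0168
```

```bash
python3 st.py
```

```text
F mag [ 2.9388329  -1.27809376 -7.48398565] Mmag [ 0.02073728 -0.41183648  1.23900564]
h mm [-0.34582646  1.84088656  3.11768476] w 0.01677558294192197 q6 -36.72594864342289 t 25.5
rot from aligned [-5.81617920e-02  5.88032436e-02  9.34983544e+01]
```

The cap resists being pulled up (about 5 N net), so the lugs are under the lip. Open.

Request:
send_rows([
  [0, 0, 0.002, 0, 0, 0, 0.3],
  [0, 0, 0.002, 0, 0, 0, 0.1],
  [0, 0, 0.002, 0, 0, 0, 0],
  [0, 0, 0.002, 0, 0, 0, 0],
  [0, 0, 0.002, 0, 0, 0, 0],
  [0, 0, 0.002, 0, 0, 0, 0],
])

```text
time: 26.0
position: [0.5216, -0.0361, 0.2359]
eef_rot: [-177.8, -29.8, 1.3]
contact_force: [0.6, 0.0, -0.1]
grip_width: 0.0428
```

```bash
python3 st.py
```

```text
F mag [ 0.45395826 -0.02977782 -0.3818082 ] Mmag [0.05084745 0.21563599 0.00490423]
h mm [-1.42238576  2.26781526  2.60960596] w 0.04275602360729242 q6 -36.61008979196042 t 26.0
rot from aligned [ 1.25211454e-01 -4.78904264e-03  9.36152621e+01]
```

Free. Back off along the axis and look.

Request:
send_rows([
  [0, 0, -0.05, 0, 0, 0, 0],
  [0, 0, -0.12, 0, 0, 0, 0],
  [0, 0, -0.22, 0, 0, 0, 0],
  [0, 0, -0.34, 0, 0, 0, 0],
  [0, 0, -0.46, 0, 0, 0, 0],
  [0, 0, -0.5, 0, 0, 0, 0],
  [0, 0, -0.5, 0, 0, 0, 0],
  [0, 0, -0.5, 0, 0, 0, 0],
])

```text
time: 26.67
position: [0.4597, -0.0425, 0.3445]
eef_rot: [-177.9, -29.9, 1.3]
contact_force: [0.0, -0.6, -0.9]
grip_width: 0.0425
```

Run:
```python
from h import *
capture('top')
R,q=rpose(); pic,d=capture('wrist'); cv2.imwrite('pics/w18.png',pic)
W=cloud('wrist',d,(R,q)); M=magR(PSI); L=(W-MOUTH)@M+[0,0,.222]
h=cv2.cvtColor(pic,cv2.COLOR_BGR2HSV)
near=np.hypot(L[...,0],L[...,1])<.055
dm=near&(L[...,2]>.225)&(L[...,2]<.240); w=L[dm]; print('disc z',np.median(w[:,2]),cv2.minEnclosingCircle((w[:,:2]*1e3).astype(np.float32)))
A=np.c_[w[:,:2],np.ones(len(w))];print('tilt',np.degrees(np.linalg.lstsq(A,w[:,2],rcond=None)[0][:2]))
b=L[near&(L[...,2]>.255)&(L[...,2]<.275)]; print('bar z',np.median(b[:,2]),cv2.minAreaRect((b[:,:2]*1e3).astype(np.float32)))
for n in['scene','top']:
    p,dd=capture(n); cv2.imwrite(f'pics/{n}18.png',p if n=='top' else cv2.resize(p[110:360,160:440],None,fx=2.8,fy=2.4))
```

```text
disc z 0.23288031658328665 ((-0.10516861081123352, 0.05667375400662422), 48.322784423828125)
tilt [ 0.05234673 -0.05845178]
bar z 0.266639178368986 ((-0.42096948623657227, 0.24551773071289062), (70.45774841308594, 18.061861038208008), 87.74219512939453)
```

View pics/w18.png

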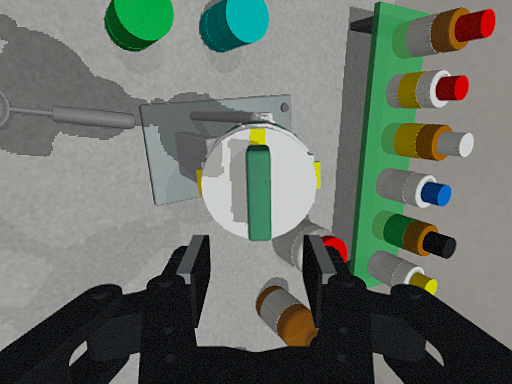

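View pics/scene18.png

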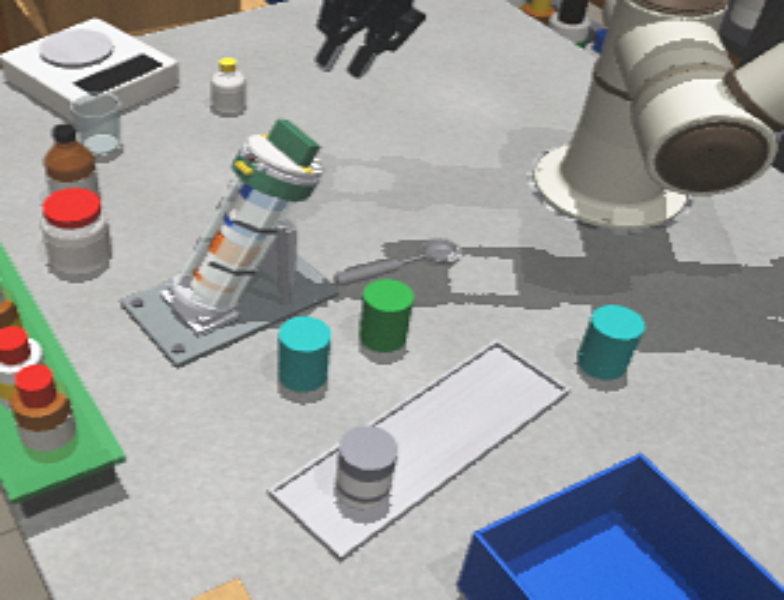

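View pics/top18.png

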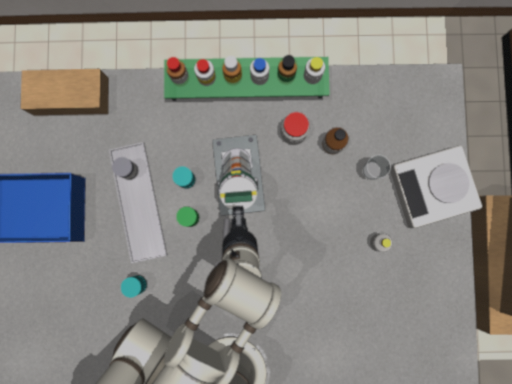

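The cap sits at magazine z = 205.9 mm (expected about 206), level, and turned 92° clockwise. The grey canister and everything else are where they were. Handing in.

```bash
python3 -c "
from workcell import *
print(read_state()['time']); print(close_job())"
```

```text
26.8667
the job is handed in; nothing more can be done
None
```

The dispenser is refilled and capped. The orange canister went in first, foot down, and the blue one sits on top of it. The cap's lugs went in through the gaps. I pressed it in and turned it clockwise to the stop, which pushed back with about 2 N·m at 94°. It then resisted a light upward pull of about 5 N before I let go. I handed in at 26.9 s, with the arm clear of everything.

**Last checks:** The cap's underside sits at magazine z = 205.9 mm, against about 206 mm expected when locked. It is level, with the bar about 92° from where it went in. The scene picture shows orange below blue in the tube. The grey canister and the other things look unmoved in the top view.

**What went wrong or disagreed:**
- **Fingertips:** they measured about 30 mm farther back along the tool than the text says. I took the measured values from then on.
- **First grasp:** because of that, my first try at the orange canister missed. The shut fingers pressed on its top edge with about 29 N at the wrist and tipped it a little. It righted itself in its old place before I grasped it again.

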